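# Pull the failed battery from a field enclosure and seal the cover

### The arm

A 6-joint arm with a two-finger parallel gripper is mounted at the origin on a cart in front of the work surface, level with it; the furniture and walls round the work are solid. World frame = base frame: x ahead of the robot, y to its left, z up, the work surface at z = 0. Lengths are in m, angles in degrees, forces in N, time in s.
With the tool pointing down it reaches from about 0.425 to 0.925 m from the base axis. Payload 12.5 kg.
Tool frame: the origin (TCP) lies on the front face of the gripper's body, between the roots of the fingers; the fingertips stand 73 mm ahead of it and the grasp point (between the pads) lies 54 mm ahead of it; z points along the fingers, y is the line along which they close (so a half turn about z gives the same grasp; the last joint's range is limited). The gripper opens to 85 mm and grips with 20 to 120 N. Pads are 22 mm wide; open, the fingers measure 114 mm over their backs; the gripper's body (76 mm by 85 mm) begins 54 mm behind the grasp point. The pads swing forward as they close: fully open they stand 13 mm farther back than shut.
Start: joints at [-76.009, 28.126, 89.318, -0, 62.55, -6.05], TCP at [0.214, -0.587, 0.304] pointing down, gripper open.
Joint ranges: [-177.58, 177.58], [-47.91, 125.51], [2.72, 160], [-65.01, 245.01], [3.68, 167.84], [-153.87, 153.87]. Speed limits (degrees/s): [127.2, 127.2, 159.86, 180, 180, 180].

### API

Orientations are given as [roll, pitch, yaw] about the fixed x, y, z axes, in that order (R = Rz(yaw) Ry(pitch) Rx(roll)).
In Python, from cell import telemetry, eyes, manip, models gives the robot as it stands.
- The arm moves only by the tool carry_out, never from a script. Its argument "increments" is a list of rows, each a list of 5 numbers: the opening, from -1 (shut) to 1 (fully open), then the shift along the tool's x, y, z in parts of the range, where 1.0 means 1000 mm, then the turn about the tool's z in parts of the range, where 1.0 means pi rad. In form: [[jaw, tx, ty, tz, spin], ...]. A call has 1 to 20 rows; each row is the pose to reach, as a shift and turn from the pose commanded when the call began, along the tool's axes at that moment; what a row does not reach only later rows make up. A row lasts 1/12 s, in which the tool goes at most 41.7 mm and 7.16 degrees, less where a joint would pass 70% of its speed; a pose out of reach is approached as far as the arm can. A shift or turn number past 1, either way, is cut back to 1. A call with a gripper value outside its range is refused whole. The fingers move at their own pace and stop on an object; "squeeze" is the grip in N (left out, the last holds). Time passes only in rows, so rows that repeat a pose let the fingers close. It gives the time, the measured TCP pose, the force, the opening and the grip force at its end, in the units of the state.
- telemetry.observe(): the state, without advancing time (a new reading comes with each control period).
- eyes.grab_frame(name): name is "scene" or "side" or "wrist"; returns the picture (480x640x3 uint8, red, green, blue); there is no depth.
- eyes.calibration(name): a dict with "camera_matrix" (3x3 intrinsics, pixels), "rvec" (rotation vector, rad) and "tvec" (3), from world to camera coordinates, as OpenCV has them. Camera axes: x right, y down, z forward; pixel columns grow to the right and rows downward; lengths in m; the calibration is good to about 2 mm. The wrist camera is an equidistant fisheye: a pixel r from the principal point sees the ray r / f radians off the axis. A picture is of the moment at which its call begins: read the wrist's pose just before it. calibration takes no time and is no camera call; for the wrist camera it gives the pose at the moment of the call.
- manip.hand_in(): hands the job in; it is judged then, once.
Trained networks look in the newest picture that a camera, given by its name, has taken for a name from the list of things; names that differ only in an ending like _2 or _b are one class to them, and where a whole thing is asked for, a point or a joint stands for the part that bears it (a point fixed in the world has none). Each returns a list of dicts, best first, with "conf" (0 to 1); they miss things now and then, are a little off and sometimes report something else, mostly with a low value. They report only what shows in the picture. A call takes as long as a camera call. They do not tell look-alikes from the thing itself.
- models.find_in(query, camera): "at" ([x, y, z] in m, in world coordinates, good to about 4 mm: the middle of the surface that is visible of it).
- models.mark_of(query, camera): "at" ([x, y, z] in m, in world coordinates, good to about 4 mm: a listed point, or the origin of a listed thing).
The state is a dict: "clock": time; "joint_positions": joint angles; "qd": joint speeds; "joint_torque": joint torques, N m; "ee_pos": TCP position; "tool_rot": TCP orientation; "wrist_force": force on the tool from outside, world axes, zero at the start; "torque": the same for the moment, N m; "opening": finger opening in m; "finger_force": force on a finger pad.
Only numpy, scipy, OpenCV 4.12 (cv2) and the standard library are available. Lean on these libraries where they do the work, as an engineer would, in place of code of your own. Each camera call takes 0.05 s, during which the arm holds its last target. There are 200 camera calls.

### The job

One of the two batteries in the open field enclosure has failed, the one with the red band. Press down the orange tab that peeks out from under its nose, which unhooks the hidden spring latch so that the battery pops up, then lift it out and stand it upright in the empty half of the blue tray without dropping it. Then swing the cover shut and turn its T-handle fully clockwise, so that it draws the cover tight down on its gasket; leave the green-banded battery latched in its bay and everything else on the bench where it is.

Things in the scene. Friction and masses are not known exactly. Their poses are not given: they have to be found in the camera images.
- case: Light grey base of the enclosure, fixed, 238 x 190 mm, rim 44 mm high, black gasket on it up to 53.5 mm. Origin: centre of its underside; x runs from its front (locking side) to its hinge side, z up. The open cover leans over the battery bays, its free edge about 0.26 m above the bench: a gripper at the batteries must lean back towards the front (-x), 30 to 40 degrees.
- battery_red: Failed battery, dark grey with red band and label, 0.22 kg, in the left or right bay. Origin: centre of the main body's underside, z up, nose to -x. Main body 50 x 36 x 60 mm (x, y, z); its top, z 44 to 70, juts forward as a nose to x = -40. Flat sides 36 mm apart; grip high, near x = -4, z = 54. Underside at case z 16.6 mm latched, 28 popped up.
- battery_green: Good battery: same shape, size and axes as battery_red but with a green band and label, in the other bay; it must stay latched, its underside below case z = 20 mm. The two stand 80 mm apart, centre to centre, along case y.
- battery_old: An earlier red-banded battery standing loose in the blue tray, at tray y = +42 to +50 mm, its nose to tray -x. Same size and axes as battery_red.
- tray: Open blue tray, fixed, 115 x 150 mm (x, y), 28 mm high, walls and floor 4 mm thick. Origin: centre of its underside. Its +y half holds battery_old, its -y half is empty: a battery with its length along tray x and centred at tray y = -33 mm fits there, nose either way.
- tab_left (a point): Middle of the orange latch tab's pressing face (24 mm wide) in front of the left bay: 35 mm out (case -x) from the battery's front face, 20 mm beyond its nose, 29 mm below the nose's underside; a 2 mm lip ends the tab 5 mm farther out. Pressed straight down 8 to 10 mm (about 5 N, stop at 11.7) it unhooks the battery, which rises 12 mm and stays up; the tab springs back. The point moves along.
- tab_right (a point): Middle of the orange latch tab's pressing face (24 mm wide) in front of the right bay: 35 mm out (case -x) from the battery's front face, 20 mm beyond its nose, 29 mm below the nose's underside; a 2 mm lip ends the tab 5 mm farther out. Pressed straight down 8 to 10 mm (about 5 N, stop at 11.7) it unhooks the battery, which rises 12 mm and stays up; the tab springs back. The point moves along.
- bay_left (a point): Centre of the left bay's floor, at case (35, 40, 16) mm; a latched battery's origin lies 0.6 mm above it. Black guide cheeks enclose the battery up to case z = 40 mm with 1 mm play: lift it straight up 25 mm from latched before moving it sideways.
- bay_right (a point): The same for the right bay, at case (35, -40, 16) mm.
- latch_left (a joint): Latch lever of the left bay: 0 at rest, grows as the tab is pressed; the hook lets go at about 0.2 rad, end stop 0.35 rad.
- latch_right (a joint): The same for the right bay.
- cover (a joint): Opening angle of the cover: 0 fully drawn down, 0.015 rad resting on the gasket, stop at 1.2. Friction hinge: stays where it is left, about 3 N at the free edge moves it. Cover: 5 mm plate, 190 mm wide, reaching 238 mm from the hinge; a dome (its top 54 mm over the plate's underside) spans 6 to 150 mm from the hinge; push on the flat flange beyond, beside the handle.
- cover_hinge (a point): Middle of the cover's hinge axis, at case (118, 0, 50) mm; the axis runs along case y and lies in the underside of the cover plate.
- t_handle (a joint): Angle of the T-handle: 0 released (bar parallel to the hinge), growing clockwise seen from above on the shut cover, stop at 1.5 rad. With the cover resting on its gasket, from about 0.7 rad its cam runs under the rim and draws the cover 3 mm down (about 0.2 Nm); it stays where it is left. With the cover higher up the cam does not catch.
- handle_grip (a point): Centre of the T-handle's black bar, on its axis of turning: bar 60 mm long, 13 wide, 15 high, 198 mm from the hinge on the cover's middle line, 24.5 mm above the flange's outer face. The dome's wall is 48 mm away on the hinge side and 17 mm higher than the bar.
- multimeter: Yellow and black hand multimeter, 150 x 80 x 47 mm, lying left of the enclosure; leave alone. Origin: centre of its underside.
- tape: Roll of masking tape, 103 mm across, 25 mm high, lying flat; leave alone. Origin: centre of its underside.
- pen_box: Black pen box with pens, 83 x 82 x 196 mm tall; leave alone. Origin: centre of its underside.
- solder: Blue spool of solder, 57 mm across, 42 mm high; leave alone. Origin: centre of its underside.
- flux: Brown dropper bottle, 34 mm across, 102 mm tall, standing between enclosure and tray on the robot's side; leave alone. Origin: centre of its underside.
There are look-alikes about, which are no part of the job. Leave any turquoise look-alike of the battery_old alone.

How it is judged (in metres and radians):
On the way, in this order (a step that is already met when the one before it is completed fails the run):
1. the latch of the red battery's bay is pressed open and the battery rises past its hook (z of battery_red in the frame of case above 0.0195 m and ((horizontal distance between battery_red and bay_left below 0.02 m and value of joint latch_left above 0.12 rad) or (horizontal distance between battery_red and bay_right below 0.02 m and value of joint latch_right above 0.12 rad))).
2. the red battery stands released in the tray (x of battery_red in the frame of tray between -0.045 and 0.045 m and y of battery_red in the frame of tray between -0.06 and 0.06 m and z of battery_red in the frame of tray below 0.01 m and angle between battery_red's own z axis and vertical below 0.12 rad and linear speed of battery_red below 0.03 m/s and contact force between battery_red and the fingers below 0.3 N), for 0.2 s.
At the end, for the whole second after the job is handed in: the failed battery stands upright (within 7 degrees), still and released on the floor of the blue tray, the one beside it still stands, the green-banded one is latched in its bay, the cover is drawn tight (below 0.008 rad) and its T-handle is turned at least 1.3 rad clockwise (all of step 2 and z of battery_green in the frame of case below 0.02 m and angle between battery_old's own z axis and vertical below 0.15 rad and value of joint cover below 0.008 rad and value of joint t_handle above 1.3 rad); the robot touches nothing.
It fails at once if another thing on the bench is shifted by over 30 mm or the battery already in the tray by over 20 mm (distance of any of multimeter, tape, pen_box, solder, flux from where it was at the start of the episode above 0.03 m or distance of battery_old from where it was at the start of the episode above 0.02 m).
It fails at once if the green battery is released (not (z of battery_green in the frame of case below 0.02 m)).
It fails at once if the red battery is dropped (contact force between battery_red and the fingers below 0.2 N and linear speed of battery_red above 0.6 m/s).
It also fails if it takes over 72 s, if anything falls off the work surface, if the arm or the gripper's body presses on something with over 40 N, if the wrist force passes 120 N, or if a joint passes its speed limit or range.

## Working session

There is one attempt and no reset: what is moved stays moved. The work goes in short steps, Python scripts to look and compute and a tool call to move; the robot and the scene stay as the last step left them, time stands still between calls to the robot, and variables do not carry over. Pictures are saved under pics/ and viewed, at most 10 in all, crops included, and the job is handed in when it is done.

Besides the shell and the picture viewer there is one more tool, called after ">>>" as name([rows], argument=value, ...), one row to a line, values as JSON. carry_out: Moves the arm, as the interface text tells. Its arguments: {"type":"object","properties":{"increments":{"type":"array"},"squeeze":{"type":"number"}},"required":["increments"]}

```bash
mkdir -p pics; ls; python3 - <<'E'
from cell import telemetry, eyes, manip, models
import cv2,numpy as np
print(telemetry.observe())
for c in ["scene","side"]:
    im=eyes.grab_frame(c); cv2.imwrite(f"pics/{c}0.png",im[:,:,::-1])
    cal=eyes.calibration(c); R=cv2.Rodrigues(np.array(cal["rvec"]))[0]
    print(c,"campos",-R.T@np.array(cal["tvec"]).ravel())
    for q in ["case","battery_red","battery_green","battery_old","tray","tab_left","tab_right","bay_left","cover_hinge","handle_grip","flux","pen_box","multimeter","tape","solder"]:
        print(c,q,[(np.round(d["at"],3).tolist(),round(d["conf"],2)) for d in models.mark_of(q,c)[:3]])
E
```

```text
pics
{'clock': 0.0, 'joint_positions': array([-7.60081407e+01,  2.81649009e+01,  8.93499845e+01, -3.86191744e-04,
        6.25503062e+01, -6.05028530e+00]), 'qd': array([-0.03979185,  0.063865  , -0.03953434, -0.11093302,  0.01025416,
       -0.0242164 ]), 'joint_torque': array([-1.79052175e-03, -6.18456459e+01, -2.61596614e+01, -1.29841560e-04,
        4.08362655e-03, -4.78661411e-05]), 'ee_pos': array([ 0.2141808 , -0.58699974,  0.30332037]), 'tool_rot': array([-1.79935135e+02, -6.53067377e-03,  2.00423191e+01]), 'wrist_force': array([-0.17669677,  0.13929751,  0.24223848]), 'torque': array([ 0.04363406, -0.0262989 ,  0.00905834]), 'finger_force': 0.0, 'opening': 0.08571958961413054}
scene campos [-0.0348359   0.3784517   0.91809953]
scene case [([0.566, -0.004, -0.001], 0.83)]
scene battery_red [([0.548, 0.052, 0.018], 0.62), ([0.592, 0.044, 0.24], 0.35)]
scene battery_green [([0.619, 0.008, 0.011], 0.5)]
scene battery_old [([0.541, -0.323, 0.007], 0.56)]
scene tray [([0.561, -0.367, -0.0], 0.58)]
scene tab_left [([0.515, -0.007, 0.036], 0.58)]
scene tab_right [([0.591, -0.045, 0.
[... 683 characters left out ...]
5, 0.001], 0.8)]
side tray [([0.558, -0.373, 0.0], 0.89), ([0.615, 0.106, 0.052], 0.69), ([0.544, 0.048, 0.019], 0.64)]
side tab_left [([0.52, -0.011, 0.03], 0.72)]
side tab_right [([0.592, -0.042, 0.034], 0.63)]
side bay_left [([0.544, 0.05, 0.018], 0.76), ([0.56, -0.37, -0.0], 0.33)]
side cover_hinge [([0.62, 0.107, 0.053], 0.95)]
side handle_grip [([0.589, 0.046, 0.241], 0.5), ([0.52, -0.009, 0.029], 0.24)]
side flux [([0.412, -0.17, 0.001], 0.8)]
side pen_box [([0.674, -0.233, -0.002], 0.67)]
side multimeter [([0.475, 0.349, -0.009], 0.58), ([0.673, -0.232, 0.0], 0.16)]
side tape []
side solder [([0.672, -0.112, -0.006], 0.8), ([0.588, -0.044, 0.036], 0.36), ([0.675, -0.231, 0.0], 0.27)]
```

View pics/scene0.png

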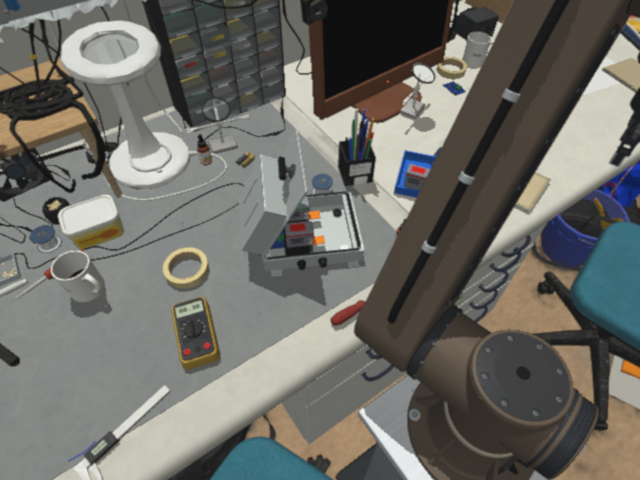

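View pics/side0.png

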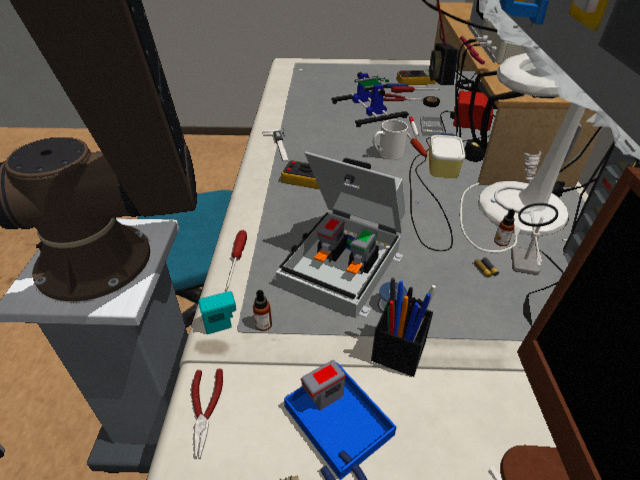

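The left bay holds the red battery (side image, about 330,230), with its tab at about (320,257); the green one is to the right at (362,240). The tray's far half is empty, and a turquoise decoy stands by the flux. The case yaw comes out at about 62°. The moves have no tilt axis, so I'll test how the arm handles out-of-reach poses. That needs azimuth 62°, where an outward lean has the right direction.

The rows are not in the units I measure in: shifts go in shares of 1000 mm and turns go in shares of pi rad. I convert before sending: -783 mm / 1000 = -0.783, 589 mm / 1000 = 0.589, -42.8 degrees / 180 = -0.2378.

>>> carry_out([
  [1, 0.431, -0.202, -0.13, -0.1111],
  [1, 0.431, -0.202, -0.13, -0.1111],
  [1, 0.431, -0.202, -0.13, -0.1111],
  [1, 0.431, -0.202, -0.13, -0.1111],
  [1, 0.431, -0.202, -0.13, -0.1111],
  [1, 0.431, -0.202, -0.13, -0.1111],
  [1, 0.431, -0.202, -0.13, -0.1111],
  [1, 0.431, -0.202, -0.13, -0.1111],
  [1, 0.431, -0.202, -0.13, -0.1111],
  [1, 0.431, -0.202, -0.13, -0.1111],
  [1, 0.589, -0.783, -0.15, -0.2378],
  [1, 0.589, -0.783, -0.15, -0.2378],
  [1, 0.589, -0.783, -0.15, -0.2378],
  [1, 0.589, -0.783, -0.15, -0.2378],
  [1, 0.589, -0.783, -0.15, -0.2378],
  [1, 0.589, -0.783, -0.15, -0.2378],
  [1, 0.589, -0.783, -0.15, -0.2378],
  [1, 0.589, -0.783, -0.15, -0.2378],
  [1, 0.589, -0.783, -0.15, -0.2378],
  [1, 0.589, -0.783, -0.15, -0.2378],
])

```text
clock: 3.27
ee_pos: [0.4981, 0.1157, 0.4397]
tool_rot: [180.0, -0.0, 62.8]
wrist_force: [1.1, -0.6, 0.6]
opening: 0.0854
finger_force: 0.0
```

Scaled: 670 mm / 1000 = 0.67, -389 mm / 1000 = -0.389.

>>> carry_out([
  [1, 0.389, -0.389, 0, 0],
  [1, 0.389, -0.389, 0, 0],
  [1, 0.389, -0.389, 0, 0],
  [1, 0.389, -0.389, 0, 0],
  [1, 0.389, -0.389, 0, 0],
  [1, 0.389, -0.389, 0, 0],
  [1, 0.389, -0.389, 0, 0],
  [1, 0.389, -0.389, 0, 0],
  [1, 0.389, -0.389, 0, 0],
  [1, 0.389, -0.389, 0, 0],
  [1, 0.389, -0.389, 0, 0],
  [1, 0.389, -0.389, 0, 0],
  [1, 0.389, -0.389, 0, 0],
  [1, 0.67, -0.389, 0, 0],
  [1, 0.67, -0.389, 0, 0],
  [1, 0.67, -0.389, 0, 0],
  [1, 0.67, -0.389, 0, 0],
  [1, 0.67, -0.389, 0, 0],
  [1, 0.67, -0.389, 0, 0],
  [1, 0.67, -0.389, 0, 0],
])

```text
clock: 4.93
ee_pos: [0.4205, 0.8104, 0.426]
tool_rot: [-180.0, -0.7, 62.8]
wrist_force: [-7.8, -16.3, 27.1]
opening: 0.0855
finger_force: 0.0
```

```bash
python3 - <<'E'
from cell import telemetry
s=telemetry.observe();print(s["joint_positions"],s["ee_pos"],s["tool_rot"])
E
```

```text
[5.84270371e+01 6.20312436e+01 2.66754988e+00 7.25235606e-02
 1.14556396e+02 8.56256055e+01] [0.42046784 0.81044873 0.42600523] [-179.99143262   -0.7476592    62.83194447]
```

Scaled: 150 mm / 1000 = 0.15.

>>> carry_out([
  [1, 0.15, 0, 0, 0],
  [1, 0.15, 0, 0, 0],
  [1, 0.15, 0, 0, 0],
  [1, 0.15, 0, 0, 0],
  [1, 0.15, 0, 0, 0],
  [1, 0.15, 0, 0, 0],
])

```text
clock: 5.43
ee_pos: [0.4303, 0.8305, 0.3875]
tool_rot: [180.0, -2.6, 62.8]
wrist_force: [0.7, 0.4, 0.8]
opening: 0.0853
finger_force: 0.0
```

```bash
python3 - <<'E'
from cell import telemetry
s=telemetry.observe();print(s["joint_positions"],s["ee_pos"],s["tool_rot"])
E
```

```text
[ 58.54008632  64.42721508   2.71651028   0.17824635 110.28396472
  85.7638828 ] [0.43025676 0.83050901 0.38750636] [179.9738242   -2.57751127  62.84233937]
```

Scaled: -100 mm / 1000 = -0.1, -60 mm / 1000 = -0.06.

>>> carry_out([
  [1, -0.1, 0, -0.06, 0],
  [1, -0.1, 0, -0.06, 0],
  [1, -0.1, 0, -0.06, 0],
  [1, -0.1, 0, -0.06, 0],
])

```text
clock: 5.77
ee_pos: [0.3828, 0.738, 0.4424]
tool_rot: [180.0, -2.5, 62.8]
wrist_force: [0.7, 1.6, 1.6]
opening: 0.0852
finger_force: 0.0
```

```bash
python3 - <<'E'
from cell import telemetry
s=telemetry.observe();print(s["joint_positions"],s["ee_pos"],s["tool_rot"])
E
```

```text
[57.99602394 43.99010728 39.19723728  0.19059324 94.30406031 85.17575451] [0.3828247  0.73804063 0.44241345] [179.97764898  -2.51565684  62.8392254 ]
```

```bash
cat > kin.py <<'E'
import numpy as np
from scipy.optimize import least_squares
D=[([-76.008,28.165,89.35,62.55],[0.2141808,-0.58699974,0.30332037]),
([58.427,62.0312,2.6675,114.556],[0.42046784,0.81044873,0.42600523]),
([58.540,64.427,2.7165,110.284],[0.43025676,0.83050901,0.38750636]),
([57.996,43.990,39.197,94.304],[0.3828247,0.73804063,0.44241345])]
def f(p,j):
    a,h,L1,L2,o,d,e=p; q1,q2,q3,q5=np.radians(j); A=q2+q3
    r=a+L1*np.sin(q2)+L2*np.sin(A)+o*np.cos(A)+d*np.sin(A+q5)
    z=h+L1*np.cos(q2)+L2*np.cos(A)-o*np.sin(A)+d*np.cos(A+q5)
    return np.array([r*np.cos(q1)-e*np.sin(q1),r*np.sin(q1)+e*np.cos(q1),z])
s=least_squares(lambda p:np.concatenate([f(p,j)-x for j,x in D]+[(p-[0,.18,.5,.5,0,.25,.06])*1e-3]),[0,.18,.5,.5,0,.25,.06])
if __name__=="__main__": print(s.x.round(3),np.abs(s.fun).max(), [np.hypot(*np.array(x)[:2]).round(3) for _,x in D])
E
python3 kin.py
```

```text
[0.    0.197 0.587 0.411 0.043 0.183 0.066] 0.0003295346076262473 [np.float64(0.625), np.float64(0.913), np.float64(0.935), np.float64(0.831)]
```

>>> carry_out([
  [1, 0.9, 0, -0.27, 0],
  [1, 0.9, 0, -0.27, 0],
  [1, 0.9, 0, -0.27, 0],
  [1, 0.9, 0, -0.27, 0],
  [1, 0.9, 0, -0.27, 0],
  [1, 0.9, 0, -0.27, 0],
  [1, 0.9, 0, -0.27, 0],
  [1, 0.9, 0, -0.27, 0],
  [1, 0.9, 0, -0.27, 0],
  [1, 0.9, 0, -0.27, 0],
  [1, 0.9, 0, -0.27, 0],
  [1, 0.9, 0, -0.27, 0],
  [1, 0.9, 0, -0.27, 0],
  [1, 0.9, 0, -0.27, 0],
])

```text
clock: 6.93
ee_pos: [0.4223, 0.8168, 0.4343]
tool_rot: [180.0, -3.9, 62.8]
wrist_force: [0.5, 1.0, -0.0]
opening: 0.0854
finger_force: 0.0
```

```bash
python3 - <<'E'
from cell import telemetry
s=telemetry.observe();print(s["joint_positions"],s["ee_pos"],s["tool_rot"])
E
```

```text
[ 58.49599267  61.51360972   2.71446568   0.29513536 111.86727069
  85.7734688 ] [0.42228005 0.81677105 0.43428586] [179.97743312  -3.91390686  62.84255724]
```

Scaled: 300 mm / 1000 = 0.3, -60 mm / 1000 = -0.06.

>>> carry_out([
  [1, 0.3, 0, -0.06, 0],
  [1, 0.3, 0, -0.06, 0],
])

```text
clock: 7.1
ee_pos: [0.4261, 0.8248, 0.4255]
tool_rot: [180.0, -5.4, 62.8]
wrist_force: [0.5, -0.1, -0.9]
opening: 0.0852
finger_force: 0.0
```

Scaled: 300 mm / 1000 = 0.3, -60 mm / 1000 = -0.06.

>>> carry_out([
  [1, 0.3, 0, -0.06, 0],
  [1, 0.3, 0, -0.06, 0],
])

```text
clock: 7.27
ee_pos: [0.4296, 0.8318, 0.4183]
tool_rot: [180.0, -6.8, 62.8]
wrist_force: [-0.1, -0.3, -0.2]
opening: 0.085
finger_force: 0.0
```

>>> carry_out([
  [1, 0.3, 0, -0.06, 0],
])

```text
clock: 7.35
ee_pos: [0.4317, 0.8362, 0.4161]
tool_rot: [180.0, -8.0, 62.8]
wrist_force: [0.0, 0.3, -0.5]
opening: 0.0851
finger_force: 0.0
```

Scaled: 300 mm / 1000 = 0.3.

>>> carry_out([
  [1, 0.3, 0, 0, 0],
])

```text
clock: 7.43
ee_pos: [0.4351, 0.843, 0.4098]
tool_rot: [180.0, -9.4, 62.8]
wrist_force: [0.3, 0.0, 0.3]
opening: 0.0859
finger_force: 0.0
```

>>> carry_out([
  [1, 0.3, 0, 0, 0],
])

```text
clock: 7.52
ee_pos: [0.4386, 0.8499, 0.4015]
tool_rot: [180.0, -10.7, 62.8]
wrist_force: [0.4, -0.2, 0.1]
opening: 0.0858
finger_force: 0.0
```

Scaled: 300 mm / 1000 = 0.3.

>>> carry_out([
  [1, 0.3, 0, 0, 0],
])

```text
clock: 7.6
ee_pos: [0.4417, 0.8562, 0.3949]
tool_rot: [180.0, -11.9, 62.8]
wrist_force: [0.7, -0.6, -0.0]
opening: 0.0853
finger_force: 0.0
```

>>> carry_out([
  [1, 0.3, 0, -0.05, 0],
])

```text
clock: 7.68
ee_pos: [0.4436, 0.8601, 0.3942]
tool_rot: [180.0, -13.1, 62.8]
wrist_force: [-0.0, 0.8, -0.8]
opening: 0.0856
finger_force: 0.0
```

Scaled: 300 mm / 1000 = 0.3, -50 mm / 1000 = -0.05.

>>> carry_out([
  [1, 0.3, 0, -0.05, 0],
])

```text
clock: 7.77
ee_pos: [0.4451, 0.8632, 0.3981]
tool_rot: [180.0, -14.6, 62.8]
wrist_force: [-1.1, 0.1, 0.5]
opening: 0.0855
finger_force: 0.0
```

>>> carry_out([
  [1, 0.3, 0, -0.05, 0],
])

```text
clock: 7.85
ee_pos: [0.4465, 0.8661, 0.4023]
tool_rot: [179.9, -16.1, 62.8]
wrist_force: [0.2, 0.1, 0.0]
opening: 0.0854
finger_force: 0.0
```

Scaled: 300 mm / 1000 = 0.3, -50 mm / 1000 = -0.05.

>>> carry_out([
  [1, 0.3, 0, -0.05, 0],
])

```text
clock: 7.93
ee_pos: [0.4478, 0.8689, 0.4065]
tool_rot: [179.9, -17.5, 62.9]
wrist_force: [-0.9, 0.5, 0.1]
opening: 0.0851
finger_force: 0.0
```

Scaled: 300 mm / 1000 = 0.3.

>>> carry_out([
  [1, 0.3, 0, 0, 0],
])

```text
clock: 8.02
ee_pos: [0.45, 0.8734, 0.4066]
tool_rot: [179.9, -18.9, 62.9]
wrist_force: [-0.2, 0.5, 0.6]
opening: 0.0852
finger_force: 0.0
```

Scaled: 300 mm / 1000 = 0.3.

>>> carry_out([
  [1, 0.3, 0, 0, 0],
])

```text
clock: 8.1
ee_pos: [0.4524, 0.878, 0.4048]
tool_rot: [179.9, -20.2, 62.9]
wrist_force: [0.1, 0.5, -0.5]
opening: 0.0854
finger_force: 0.0
```

Scaled: 300 mm / 1000 = 0.3.

>>> carry_out([
  [1, 0.3, 0, 0, 0],
])

```text
clock: 8.18
ee_pos: [0.4544, 0.8822, 0.4044]
tool_rot: [179.9, -21.5, 62.9]
wrist_force: [0.1, 0.2, 0.3]
opening: 0.0859
finger_force: 0.0
```

>>> carry_out([
  [1, 0.3, 0, 0, 0],
])

```text
clock: 8.27
ee_pos: [0.4563, 0.886, 0.4054]
tool_rot: [179.9, -22.9, 62.9]
wrist_force: [0.1, 0.8, -0.2]
opening: 0.0853
finger_force: 0.0
```

Scaled: 300 mm / 1000 = 0.3.

>>> carry_out([
  [1, 0.3, 0, 0, 0],
])

```text
clock: 8.35
ee_pos: [0.4581, 0.8895, 0.4072]
tool_rot: [179.9, -24.2, 62.9]
wrist_force: [-0.0, -0.6, 0.5]
opening: 0.0853
finger_force: 0.0
```

>>> carry_out([
  [1, 0.3, 0, 0, 0],
])

```text
clock: 8.43
ee_pos: [0.4596, 0.8927, 0.4099]
tool_rot: [179.9, -25.6, 62.9]
wrist_force: [0.5, 0.7, -0.4]
opening: 0.0854
finger_force: 0.0
```

Scaled: 300 mm / 1000 = 0.3.

>>> carry_out([
  [1, 0.3, 0, 0, 0],
])

```text
clock: 8.52
ee_pos: [0.461, 0.8955, 0.4134]
tool_rot: [179.9, -26.9, 62.9]
wrist_force: [-0.7, -0.4, -0.8]
opening: 0.0854
finger_force: 0.0
```

Scaled: 300 mm / 1000 = 0.3.

>>> carry_out([
  [1, 0.3, 0, 0, 0],
])

```text
clock: 8.6
ee_pos: [0.4622, 0.898, 0.4178]
tool_rot: [179.9, -28.3, 62.9]
wrist_force: [-0.6, 0.3, 0.7]
opening: 0.0856
finger_force: 0.0
```

Scaled: 300 mm / 1000 = 0.3.

>>> carry_out([
  [1, 0.3, 0, 0, 0],
])

```text
clock: 8.68
ee_pos: [0.4633, 0.9002, 0.423]
tool_rot: [179.9, -29.6, 62.9]
wrist_force: [0.2, 0.3, -0.7]
opening: 0.0849
finger_force: 0.0
```

Scaled: 300 mm / 1000 = 0.3.

>>> carry_out([
  [1, 0.3, 0, 0, 0],
])

```text
clock: 8.77
ee_pos: [0.4642, 0.9021, 0.4289]
tool_rot: [179.9, -30.9, 62.9]
wrist_force: [-0.5, -0.4, -0.0]
opening: 0.0853
finger_force: 0.0
```

>>> carry_out([
  [1, 0.3, 0, 0, 0],
])

```text
clock: 8.85
ee_pos: [0.465, 0.9037, 0.4356]
tool_rot: [179.9, -32.3, 62.9]
wrist_force: [-0.2, 0.3, -0.1]
opening: 0.0855
finger_force: 0.0
```

Scaled: 300 mm / 1000 = 0.3.

>>> carry_out([
  [1, 0.3, 0, 0, 0],
])

```text
clock: 8.93
ee_pos: [0.4655, 0.9049, 0.4429]
tool_rot: [179.9, -33.6, 62.9]
wrist_force: [-0.4, -1.1, 0.5]
opening: 0.0853
finger_force: 0.0
```

Scaled: 300 mm / 1000 = 0.3.

>>> carry_out([
  [1, 0.3, 0, 0, 0],
])

```text
clock: 9.02
ee_pos: [0.466, 0.9058, 0.4508]
tool_rot: [179.9, -34.9, 62.9]
wrist_force: [0.0, -0.3, -0.2]
opening: 0.0851
finger_force: 0.0
```

Scaled: 300 mm / 1000 = 0.3.

>>> carry_out([
  [1, 0.3, 0, 0, 0],
])

```text
clock: 9.1
ee_pos: [0.4662, 0.9065, 0.4594]
tool_rot: [179.9, -36.2, 62.9]
wrist_force: [0.4, 0.6, -0.7]
opening: 0.0853
finger_force: 0.0
```

```bash
cat > fit.py <<'E'
import numpy as np
from scipy.optimize import least_squares
M=[((0,0,0),(.566,-.004,-.001)),((0,0,0),(.562,.001,-.001)),((35,40,16.6),(.548,.052,.018)),((35,40,16.6),(.543,.051,.018)),
((35,-40,16.6),(.619,.008,.011)),((35,-40,16.6),(.618,.011,.019)),((-25,40,31.6),(.515,-.007,.036)),((-25,40,31.6),(.52,-.011,.03)),
((-25,-40,31.6),(.591,-.045,.032)),((-25,-40,31.6),(.592,-.042,.034)),((35,40,16),(.547,.047,.016)),((35,40,16),(.544,.05,.018)),((118,0,50),(.62,.107,.053))]
P=np.array([m[0] for m in M])/1e3; Q=np.array([m[1] for m in M])
def tf(s,p):
    p=np.atleast_2d(p); c,n=np.cos(s[2]),np.sin(s[2])
    return np.c_[s[0]+c*p[:,0]-n*p[:,1], s[1]+n*p[:,0]+c*p[:,1], p[:,2]]
def fit(P,Q): return least_squares(lambda s:(tf(s,P)-Q)[:,:2].ravel(),[.56,0,1.1],loss="soft_l1",f_scale=.004)
if __name__=="__main__":
    r=fit(P,Q); print(r.x[:2].round(4),np.degrees(r.x[2]).round(2)); print(((tf(r.x,P)-Q)*1e3).round(1))
E
python3 fit.py
```

```text
[ 0.5658 -0.0017] 63.17
[[-0.2  2.3  1. ]
 [ 3.8 -2.7  1. ]
 [-2.1 -4.4 -1.4]
 [ 2.9 -3.4 -1.4]
 [-1.7  3.5  5.6]
 [-0.7  0.5 -2.4]
 [ 3.8  1.1 -4.4]
 [-1.2  5.1  1.6]
 [-0.8  3.  -0.4]
 [-1.8 -0.  -2.4]
 [-1.1  0.6  0. ]
 [ 1.9 -2.4 -2. ]
 [-0.9 -3.4 -3. ]]
```

```bash
cat > h.py <<'E'
import numpy as np
from scipy.spatial.transform import Rotation as R
from cell import telemetry, eyes, manip, models
C=[.5658,-.0017,np.radians(63.17)]
def tf(p,s=C):
    p=np.array(p,float)/1e3; c,n=np.cos(s[2]),np.sin(s[2])
    return np.array([s[0]+c*p[0]-n*p[1], s[1]+n*p[0]+c*p[1], p[2]])
def inv(w,s=C):
    d=np.array(w)-[s[0],s[1],0]; c,n=np.cos(s[2]),np.sin(s[2])
    return np.array([c*d[0]+n*d[1],-n*d[0]+c*d[1],d[2]])*1e3
def st():
    s=telemetry.observe(); return np.array(s["ee_pos"]),R.from_euler("xyz",s["tool_rot"],degrees=True),s
def go(*W):
    p,r,s=st()
    for w in W: print("to",np.round(w,3),"shift",(r.inv().apply(np.array(w)-p)*1e3).round(1))
def caseT(*W,ahead=0):  # point 'ahead' mm in front of TCP at case coords
    p,r,s=st(); go(*[tf(w)-r.apply([0,0,ahead/1e3]) for w in W])
def where(ahead=73):
    p,r,s=st(); print("point at case",inv(p+r.apply([0,0,ahead/1e3])).round(1),"F",s["wrist_force"].round(1),s["joint_positions"].round(1),s["tool_rot"].round(2),s["clock"])
E
python3 -c "
from h import *
go([.45,.35,.42],[.42,-.05,.36],tf([-90,40,200])); where()"
```

```text
to [0.45 0.35 0.42] shift [-428.8  239.7 -264.9]
to [ 0.42 -0.05  0.36] shift [-762.4  395.6 -434.8]
to [ 0.489 -0.064  0.2  ] shift [-841.5  463.6 -294.3]
point at case [808.6 498.5 400.5] F [ 0.4  0.6 -0.7] [58.6 62.1  2.8  2.5 79.  86.1] [179.91 -36.23  62.88] 9.1
```

Scaled: -762 mm / 1000 = -0.762, -435 mm / 1000 = -0.435.

>>> carry_out([
  [1, -0.429, 0.24, -0.265, 0],
  [1, -0.429, 0.24, -0.265, 0],
  [1, -0.429, 0.24, -0.265, 0],
  [1, -0.429, 0.24, -0.265, 0],
  [1, -0.429, 0.24, -0.265, 0],
  [1, -0.429, 0.24, -0.265, 0],
  [1, -0.429, 0.24, -0.265, 0],
  [1, -0.429, 0.24, -0.265, 0],
  [1, -0.429, 0.24, -0.265, 0],
  [1, -0.429, 0.24, -0.265, 0],
  [1, -0.429, 0.24, -0.265, 0],
  [1, -0.429, 0.24, -0.265, 0],
  [1, -0.429, 0.24, -0.265, 0],
  [1, -0.762, 0.396, -0.435, 0],
  [1, -0.762, 0.396, -0.435, 0],
  [1, -0.762, 0.396, -0.435, 0],
  [1, -0.762, 0.396, -0.435, 0],
  [1, -0.762, 0.396, -0.435, 0],
  [1, -0.762, 0.396, -0.435, 0],
  [1, -0.762, 0.396, -0.435, 0],
])

```text
clock: 10.77
ee_pos: [0.4333, 0.1506, 0.3893]
tool_rot: [179.7, -36.2, 63.0]
wrist_force: [1.8, -1.5, 0.3]
opening: 0.0852
finger_force: 0.0
```

```bash
python3 -c "
from h import *
go([.42,-.05,.36],tf([-90,40,200])); where()"
```

```text
to [ 0.42 -0.05  0.36] shift [-166.5   79.6  -85. ]
to [ 0.489 -0.064  0.2  ] shift [-245.5  147.2   55.8]
point at case [119.2 186.4 330.4] F [ 1.8 -1.5  0.3] [ -1.6   4.8 115.6  43.2  51.    0. ] [179.7  -36.19  62.99] 10.7667
```

Scaled: -246 mm / 1000 = -0.246, -166 mm / 1000 = -0.166.

>>> carry_out([
  [-1, -0.166, 0.08, -0.085, 0],
  [-1, -0.166, 0.08, -0.085, 0],
  [-1, -0.166, 0.08, -0.085, 0],
  [-1, -0.166, 0.08, -0.085, 0],
  [-1, -0.166, 0.08, -0.085, 0],
  [-1, -0.246, 0.147, 0.056, 0],
  [-1, -0.246, 0.147, 0.056, 0],
  [-1, -0.246, 0.147, 0.056, 0],
  [-1, -0.246, 0.147, 0.056, 0],
  [-1, -0.246, 0.147, 0.056, 0],
  [-1, -0.246, 0.147, 0.056, 0],
])

```text
clock: 11.68
ee_pos: [0.4895, -0.0625, 0.1971]
tool_rot: [-179.8, -36.1, 62.7]
wrist_force: [-0.6, 0.4, 0.4]
opening: 0.0002
finger_force: 0.0
```

```bash
python3 - <<'E'
from h import *
import cv2
where()
im=eyes.grab_frame("wrist"); cv2.imwrite("pics/w1.png",im[:,:,::-1]); eyes.grab_frame("side")
for c in ["wrist","side"]:
  for q in ["tab_left","battery_red","bay_left","battery_green","tab_right"]:
    print(c,q,[(inv(d["at"]).round(1).tolist(),round(d["conf"],2)) for d in models.mark_of(q,c)[:2]])
E
```

```text
point at case [-45.7  40.5 138.1] F [-0.6  0.4  0.4] [-27.9  28.2 119.   53.   47.5 -42.7] [-179.84  -36.09   62.73] 11.6833
wrist tab_left [([-22.6, 47.6, 34.7], 0.76)]
wrist battery_red [([-1.5, 0.9, 0.0], 0.74), ([33.4, 45.1, 11.5], 0.6)]
wrist bay_left []
wrist battery_green [([34.8, -42.8, 12.7], 0.86)]
wrist tab_right [([-27.9, -36.8, 28.3], 0.6), ([-56.7, -142.5, -1.2], 0.35)]
side tab_left []
side battery_red [([36.3, 41.0, 16.8], 0.77), ([55.4, -1.4, 241.3], 0.48)]
side bay_left [([35.4, 40.2, 13.7], 0.6)]
side battery_green [([272.5, 237.2, -3.0], 0.63), ([35.0, 41.4, 16.8], 0.49)]
side tab_right [([-26.2, -39.3, 33.7], 0.45)]
```

View pics/w1.png

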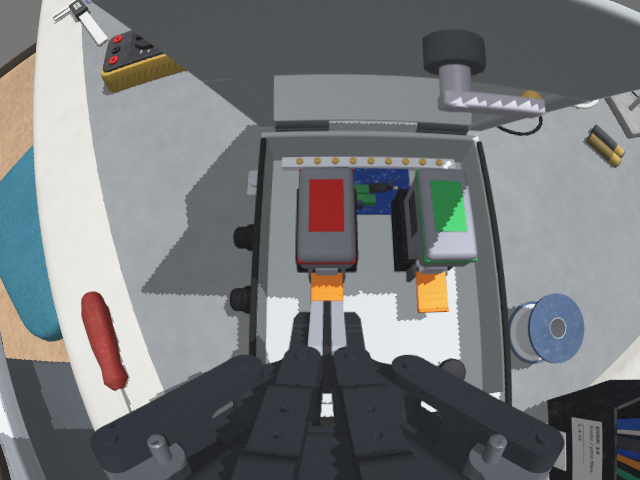

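```bash
python3 -c "
from h import *
caseT([-16,40,75],[-16,40,55],[-16,40,45],[-16,40,38],[-16,40,30],ahead=73)"
```

```text
to [ 0.503 -0.036  0.134] shift [-14.2   0.1  70.1]
to [ 0.503 -0.036  0.114] shift [-26.    0.1  86.2]
to [ 0.503 -0.036  0.104] shift [-31.9   0.1  94.3]
to [ 0.503 -0.036  0.097] shift [-36.    0.1 100. ]
to [ 0.503 -0.036  0.089] shift [-4.070e+01  1.000e-01  1.064e+02]
```

Scaled: 97 mm / 1000 = 0.097, 94 mm / 1000 = 0.094.

>>> carry_out([
  [-1, -0.014, 0, 0.07, 0],
  [-1, -0.014, 0, 0.07, 0],
  [-1, -0.014, 0, 0.07, 0],
  [-1, -0.026, 0, 0.086, 0],
  [-1, -0.029, 0, 0.09, 0],
  [-1, -0.032, 0, 0.094, 0],
  [-1, -0.034, 0, 0.097, 0],
  [-1, -0.034, 0, 0.097, 0],
])

```text
clock: 12.95
ee_pos: [0.5031, -0.0365, 0.1006]
tool_rot: [179.9, -36.1, 62.9]
wrist_force: [0.3, -0.3, -0.4]
opening: -0.0002
finger_force: 0.0
```

```bash
python3 -c "
from h import *
where();caseT([-16,40,38],[-16,40,34],[-16,40,30],[-16,40,27],ahead=73)"
```

```text
point at case [-16.3  39.9  41.6] F [ 0.3 -0.3 -0.4] [-24.2  39.4 121.3  68.   39.4 -58.8] [179.88 -36.11  62.87] 12.95
to [ 0.503 -0.036  0.097] shift [-1.9 -0.1  3.1]
to [ 0.503 -0.036  0.093] shift [-4.2 -0.1  6.3]
to [ 0.503 -0.036  0.089] shift [-6.6 -0.1  9.5]
to [ 0.503 -0.036  0.086] shift [-8.3 -0.1 12. ]
```

Scaled: 9.5 mm / 1000 = 0.0095, 8.5 mm / 1000 = 0.0085.

>>> carry_out([
  [-1, -0.002, 0, 0.003, 0],
  [-1, -0.0035, 0, 0.005, 0],
  [-1, -0.005, 0, 0.007, 0],
  [-1, -0.006, 0, 0.0085, 0],
  [-1, -0.007, 0, 0.0095, 0],
  [-1, -0.007, 0, 0.0095, 0],
])

```text
clock: 13.45
ee_pos: [0.5031, -0.0366, 0.0885]
tool_rot: [179.9, -36.1, 62.9]
wrist_force: [-2.4, -4.5, 5.4]
opening: -0.0001
finger_force: 3.1
```

```bash
python3 - <<'E'
from h import *
where()
for c in ["wrist","side"]:
  eyes.grab_frame(c)
  print(c,[(inv(d["at"]).round(1).tolist(),round(d["conf"],2)) for d in models.mark_of("battery_red",c)[:2]],[(inv(d["at"]).round(1).tolist(),round(d["conf"],2)) for d in models.mark_of("tab_left",c)[:2]])
E
```

```text
point at case [-16.4  39.8  29.5] F [-2.4 -4.5  5.4] [-24.3  40.8 121.4  69.9  38.8 -61.1] [179.86 -36.09  62.88] 13.45
wrist [([31.5, 42.1, 18.4], 0.65)] []
side [([36.3, 40.7, 18.3], 0.91), ([55.5, -0.8, 240.6], 0.5)] [([-28.5, 37.1, 22.1], 0.59)]
```

Scaled: 2 mm / 1000 = 0.002, -1.5 mm / 1000 = -0.0015.

>>> carry_out([
  [-1, -0.001, 0, 0.0012, 0],
  [-1, -0.0015, 0, 0.002, 0],
  [-1, -0.0015, 0, 0.002, 0],
  [-1, -0.0015, 0, 0.002, 0],
])

```text
clock: 14.08
ee_pos: [0.5031, -0.0365, 0.086]
tool_rot: [179.9, -36.1, 62.9]
wrist_force: [-2.8, -4.8, 5.3]
opening: 0.0001
finger_force: 3.1
```

```bash
python3 - <<'E'
from h import *
import cv2
where()
for c in ["wrist","side"]:
  im=eyes.grab_frame(c)
  print(c,[(inv(d["at"]).round(1).tolist(),round(d["conf"],2)) for d in models.mark_of("battery_red",c)[:2]],[(inv(d["at"]).round(1).tolist(),round(d["conf"],2)) for d in models.mark_of("tab_left",c)[:2]])
cv2.imwrite("pics/s2.png",cv2.resize(im[130:330,240:440,::-1],(600,600)))
E
```

```text
point at case [-16.4  39.9  27. ] F [-2.8 -4.8  5.3] [-24.2  41.1 121.5  70.2  38.7 -61.6] [179.87 -36.08  62.88] 14.0833
wrist [([35.5, 41.4, 21.5], 0.66)] []
side [([33.8, 40.3, 16.1], 0.91)] [([-28.0, 37.5, 22.5], 0.55)]
```

View pics/s2.png

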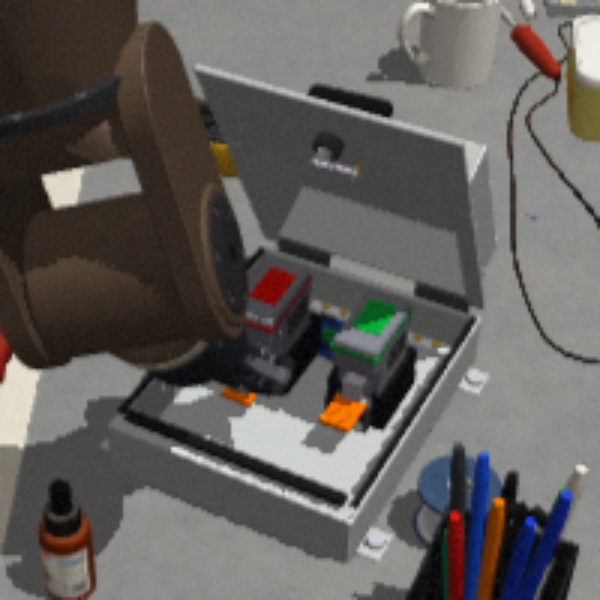

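```bash
python3 - <<'E'
import cv2,numpy as np
from h import *
a=cv2.imread("pics/side0.png")[:,:,::-1]; b=eyes.grab_frame("side")
for im in (a,b):
    im=im.astype(int); c=im[200:260,300:360]
    m=(c[...,0]>110)&(c[...,1]<70)&(c[...,2]<70); y,x=np.nonzero(m); print(m.sum(),x.mean()+300,y.mean()+200)
cal=eyes.calibration("side")
for z in (86.6,98):
    print(cv2.projectPoints(tf([35,40,z])[None],np.array(cal["rvec"]),np.array(cal["tvec"]),np.array(cal["camera_matrix"]),None)[0])
E
```

```text
45 326.6666666666667 242.42222222222222
102 330.0980392156863 225.68627450980392
[[[331.86685529 222.82829411]]]
[[[331.97687936 218.81722793]]]
```

```bash
python3 - <<'E'
import cv2,numpy as np
from h import *
a=cv2.imread("pics/side0.png"); b=eyes.grab_frame("side")[:,:,::-1]
for im in (a,b):
    h=cv2.cvtColor(np.ascontiguousarray(im[205:240,315:350]),cv2.COLOR_BGR2HSV).astype(int)
    m=((h[...,0]<6)|(h[...,0]>174))&(h[...,1]>120); y,x=np.nonzero(m); print(m.sum(),x.mean()+315,y.mean()+205,y.min()+205,y.max()+205)
E
```

```text
163 330.93865030674846 227.079754601227 218 239
157 330.828025477707 227.06369426751593 219 239
```

>>> carry_out([
  [-1, -0.0008, 0, 0.001, 0],
  [-1, -0.0012, 0, 0.0016, 0],
  [-1, -0.0012, 0, 0.0016, 0],
])

```text
clock: 14.73
ee_pos: [0.5031, -0.0365, 0.0839]
tool_rot: [179.9, -36.1, 62.9]
wrist_force: [-1.7, -4.1, 5.3]
opening: 0.0
finger_force: 3.1
```

Scaled: 1.6 mm / 1000 = 0.0016, -1.2 mm / 1000 = -0.0012.

>>> carry_out([
  [-1, -0.0008, 0, 0.001, 0],
  [-1, -0.0012, 0, 0.0016, 0],
  [-1, -0.0012, 0, 0.0016, 0],
])

```text
clock: 14.98
ee_pos: [0.5032, -0.0365, 0.083]
tool_rot: [179.8, -36.2, 62.9]
wrist_force: [-5.5, -9.2, 21.9]
opening: 0.0001
finger_force: 12.2
```

```bash
cat > pop.py <<'E'
import cv2,numpy as np
from h import *
where(); b=eyes.grab_frame("side")[:,:,::-1]
h=cv2.cvtColor(np.ascontiguousarray(b[205:240,315:350]),cv2.COLOR_BGR2HSV).astype(int)
m=((h[...,0]<6)|(h[...,0]>174))&(h[...,1]>120); y,x=np.nonzero(m); print(m.sum(),x.mean()+315,y.mean()+205,y.min()+205,y.max()+205)
E
python3 pop.py
```

```text
point at case [-16.2  39.7  24.1] F [-5.5 -9.2 21.9] [-24.3  41.5 121.5  70.9  38.6 -62.4] [179.81 -36.2   62.92] 14.9833
154 332.1818181818182 222.43506493506493 214 235
```

```bash
python3 -c "
from h import *
caseT([-18,40,40],ahead=73); caseT([-20,40,123.5],[31,40,83],ahead=55)"
```

```text
to [ 0.502 -0.038  0.099] shift [  7.9  -0.2 -13.9]
to [ 0.506 -0.03   0.168] shift [ 55.6   0.  -64.4]
to [0.529 0.015 0.127] shift [72.8 -0.4 -1.6]
```

Scaled: -75 mm / 1000 = -0.075, 73 mm / 1000 = 0.073.

>>> carry_out([
  [-1, 0.008, 0, -0.014, 0],
  [-1, 0.008, 0, -0.075, 0],
  [0.45, 0.008, 0, -0.075, 0],
  [0.45, 0.056, 0, -0.075, 0],
  [0.45, 0.056, 0, -0.075, 0],
  [0.45, 0.056, 0, -0.075, 0],
  [0.45, 0.073, 0, -0.055, 0],
  [0.45, 0.073, 0, -0.055, 0],
])

```text
clock: 15.7
ee_pos: [0.5151, -0.0106, 0.168]
tool_rot: [-180.0, -36.1, 62.9]
wrist_force: [-1.6, 0.9, -0.7]
opening: 0.0621
finger_force: 0.0
```

```bash
python3 - <<'E'
from h import *
import cv2
python=exec(open("pop.py").read())
im=eyes.grab_frame("wrist"); cv2.imwrite("pics/w2.png",im[:,:,::-1])
for c in ["wrist","side"]:
  for q in ["battery_red","tab_left"]:
    print(c,q,[(inv(d["at"]).round(1).tolist(),round(d["conf"],2)) for d in models.mark_of(q,c)[:2]])
caseT([31,40,83],ahead=55); print(st()[2]["opening"])
E
```

```text
point at case [ 12.2  41.1 109. ] F [-1.6  0.9 -0.7] [-20.8  31.9 118.8  59.9  42.6 -44. ] [-179.97  -36.09   62.93] 15.7
82 328.3658536585366 226.76829268292684 215 235
wrist battery_red [([35.4, 45.2, 28.7], 0.96)]
wrist tab_left [([-22.9, 47.5, 31.7], 0.91)]
side battery_red [([38.3, 41.8, 28.0], 0.57), ([-52.1, -144.2, -4.3], 0.22)]
side tab_left []
to [0.529 0.015 0.127] shift [ 1.2 -0.  52.3]
0.06167019681907015
```

View pics/w2.png

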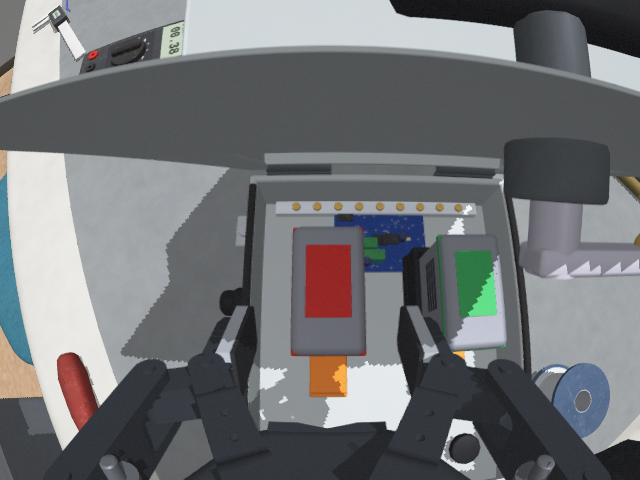

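Scaled: 52 mm / 1000 = 0.052, 30 mm / 1000 = 0.03.

>>> carry_out([
  [0.45, 0.001, 0, 0.03, 0],
  [0.45, 0.001, 0, 0.052, 0],
  [0.45, 0.001, 0, 0.052, 0],
  [-1, 0.001, 0, 0.052, 0],
  [-1, 0.001, 0, 0.052, 0],
  [-1, 0.001, 0, 0.052, 0],
  [-1, 0.001, 0, 0.052, 0],
  [-1, 0.001, 0, 0.052, 0],
], squeeze=70)

```text
clock: 16.67
ee_pos: [0.5294, 0.0148, 0.1286]
tool_rot: [179.8, -36.1, 62.9]
wrist_force: [-1.6, -1.6, 1.6]
opening: 0.0349
finger_force: 69.9
```

```bash
python3 - <<'E'
from h import *
import cv2
where(54); p,r,s=st(); print(r.inv().apply([0,0,60]), s["opening"],s["finger_force"])
E
```

```text
point at case [30.1 39.7 85. ] F [-1.6 -1.6  1.6] [-17.3  36.6 118.8  67.3  39.  -49.5] [179.83 -36.1   62.89] 16.6667
[ 35.35432268   0.14158625 -48.47733306] 0.0348701669941276 69.91774331429042
```

Scaled: -157 mm / 1000 = -0.157, -115 mm / 1000 = -0.115.

>>> carry_out([
  [-1, 0.008, 0, -0.01, 0],
  [-1, 0.015, 0, -0.02, 0],
  [-1, 0.016, 0, -0.024, 0],
  [-1, -0.016, 0, -0.075, 0],
  [-1, -0.045, 0, -0.115, 0],
  [-1, -0.071, 0, -0.157, 0],
  [-1, -0.071, 0, -0.157, 0],
  [-1, -0.071, 0, -0.157, 0],
])

```text
clock: 17.33
ee_pos: [0.4598, -0.1224, 0.2146]
tool_rot: [179.6, -36.0, 62.8]
wrist_force: [1.5, -0.2, -2.5]
opening: 0.0349
finger_force: 71.5
```

```bash
python3 - <<'E'
from h import *
import cv2
where(54); p,r,s=st(); print(s["opening"],s["finger_force"])
im=eyes.grab_frame("side"); cv2.imwrite("pics/s3.png",im[:,:,::-1])
for c in ["side"]:
  for q in ["tray","battery_old","battery_red","flux"]:
    print(c,q,[(np.round(d["at"],4).tolist(),round(d["conf"],2)) for d in models.mark_of(q,c)[:3]])
a=cv2.imread("pics/side0.png"); h=cv2.cvtColor(a,cv2.COLOR_BGR2HSV)
m=cv2.inRange(h,(105,150,60),(125,255,255)); m[:355]=0; m[475:]=0
n,l,stt,_=cv2.connectedComponentsWithStats(m); k=1+np.argmax(stt[1:,4]); y,x=np.nonzero(l==k)
cal=eyes.calibration("side"); K=np.array(cal["camera_matrix"]);Rc=cv2.Rodrigues(np.array(cal["rvec"]))[0];t=np.array(cal["tvec"]).ravel()
hull=cv2.convexHull(np.c_[x,y].astype(np.float32))[:,0]
d=(np.linalg.inv(K)@np.c_[hull,np.ones(len(hull))].T); d=Rc.T@d; o=-Rc.T@t
w=(o[:,None]+d*((.028-o[2])/d[2]))[:2].T
print(cv2.minAreaRect((w*1000).astype(np.float32)), cv2.approxPolyDP((w*1000).astype(np.float32),8,True)[:,0])
E
```

```text
point at case [-123.8   39.6  171. ] F [ 1.5 -0.2 -2.5] [-36.1  26.1 118.8  47.5  52.1 -44.5] [179.63 -36.01  62.79] 17.3333
0.03493627457048466 71.51420575857628
side tray [([0.556, -0.3707, 0.0003], 0.58), ([0.5451, 0.0523, 0.0192], 0.44)]
side battery_old [([0.3212, -0.1738, -0.0012], 0.73), ([0.5393, -0.3247, 0.0045], 0.64)]
side battery_red [([0.4768, -0.088, 0.113], 0.85)]
side flux [([0.414, -0.1721, 0.0014], 0.72), ([0.5638, -0.0014, 0.0004], 0.72), ([0.5417, -0.3248, 0.0022], 0.28)]
((561.18798828125, -374.2532043457031), (121.16938781738281, 157.03627014160156), 39.01538848876953) [[ 650.2625  -396.65463]
 [ 576.5581  -462.22818]
 [ 557.4867  -465.57385]
 [ 475.68137 -364.67877]
 [ 472.35736 -345.17044]
 [ 558.9868  -276.69995]]
```

View pics/s3.png

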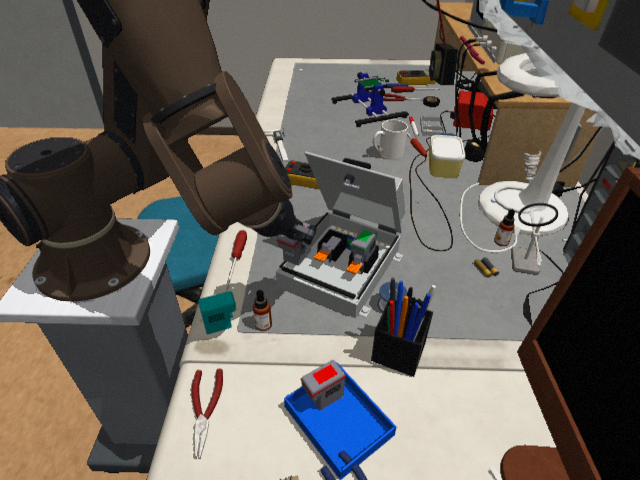

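```bash
python3 -c "
from h import *
go([.5635,-.4328,.217],[.5635,-.4328,.15],[.5635,-.4328,.112])"
```

```text
to [ 0.564 -0.433  0.217] shift [-186.6  235.2 -141.5]
to [ 0.564 -0.433  0.15 ] shift [-226.1  235.2  -87.3]
to [ 0.564 -0.433  0.112] shift [-248.5  235.2  -56.6]
```

Scaled: -248 mm / 1000 = -0.248, 235 mm / 1000 = 0.235.

>>> carry_out([
  [-1, -0.015, 0.018, -0.011, 0],
  [-1, -0.04, 0.05, -0.03, 0],
  [-1, -0.07, 0.086, -0.052, 0],
  [-1, -0.095, 0.122, -0.074, 0],
  [-1, -0.122, 0.155, -0.094, 0],
  [-1, -0.15, 0.188, -0.114, 0],
  [-1, -0.172, 0.217, -0.13, 0],
  [-1, -0.187, 0.235, -0.141, 0],
  [-1, -0.187, 0.235, -0.141, 0],
  [-1, -0.2, 0.235, -0.123, 0],
  [-1, -0.213, 0.235, -0.105, 0],
  [-1, -0.226, 0.235, -0.087, 0],
  [-1, -0.237, 0.235, -0.072, 0],
  [-1, -0.244, 0.235, -0.062, 0],
  [-1, -0.248, 0.235, -0.057, 0],
  [-1, -0.248, 0.235, -0.057, 0],
])

```text
clock: 18.92
ee_pos: [0.5633, -0.4328, 0.1117]
tool_rot: [-180.0, -36.1, 62.8]
wrist_force: [-0.5, -1.0, -2.4]
opening: 0.035
finger_force: 71.6
```

```bash
python3 - <<'E'
from h import *
import cv2
p,r,s=st(); print(p,s["tool_rot"],s["wrist_force"],s["opening"],s["finger_force"],s["clock"])
im=eyes.grab_frame("side"); cv2.imwrite("pics/s4.png",cv2.resize(im[300:480,220:460,::-1],(800,600)))
for q in ["battery_red","battery_old"]:
    print(q,[(np.round(d["at"],4).tolist(),round(d["conf"],2)) for d in models.mark_of(q,"side")[:3]])
go([.5635,-.4328,.109],[.5635,-.4328,.107],[.5635,-.4328,.105])
E
```

```text
[ 0.56332673 -0.43277682  0.11169229] [-179.95543228  -36.14981104   62.84004865] [-0.53693395 -0.97391793 -2.43530154] 0.03498162944090039 71.57382420933573 18.9167
battery_red [([0.5431, 0.0503, 0.0179], 0.3)]
battery_old []
to [ 0.564 -0.433  0.109] shift [-2.6 -0.5  4.8]
to [ 0.564 -0.433  0.107] shift [-3.7 -0.5  6.4]
to [ 0.564 -0.433  0.105] shift [-4.9 -0.5  8. ]
```

View pics/s4.png

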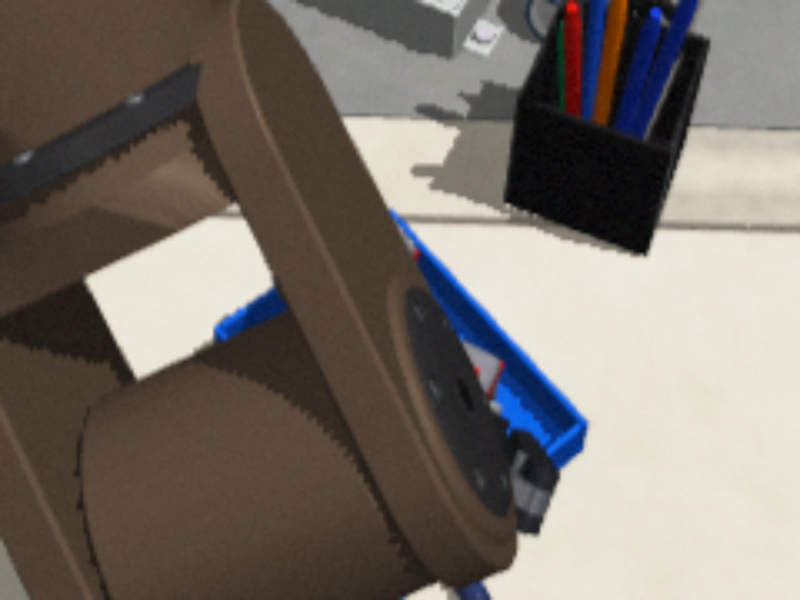

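Scaled: 6.8 mm / 1000 = 0.0068, 6 mm / 1000 = 0.006.

>>> carry_out([
  [-1, -0.001, 0, 0.002, 0],
  [-1, -0.002, 0, 0.004, 0],
  [-1, -0.003, 0, 0.005, 0],
  [-1, -0.0035, 0, 0.006, 0],
  [-1, -0.004, 0, 0.0068, 0],
  [-1, -0.004, 0, 0.0068, 0],
])

```text
clock: 19.57
ee_pos: [0.5636, -0.4326, 0.1052]
tool_rot: [179.9, -36.1, 62.9]
wrist_force: [2.0, 2.6, -1.6]
opening: 0.0354
finger_force: 71.4
```

Scaled: 1.2 mm / 1000 = 0.0012, -0.9 mm / 1000 = -0.0009.

>>> carry_out([
  [-1, -0.0006, 0, 0.0008, 0],
  [-1, -0.0009, 0, 0.0012, 0],
  [-1, -0.0009, 0, 0.0012, 0],
])

```text
clock: 19.82
ee_pos: [0.5636, -0.4326, 0.105]
tool_rot: [179.9, -36.2, 62.9]
wrist_force: [-1.3, 4.3, 6.6]
opening: 0.0352
finger_force: 72.3
```

Scaled: -160 mm / 1000 = -0.16, -105 mm / 1000 = -0.105.

>>> carry_out([
  [0.1, 0, 0, 0, 0],
  [0.1, 0, 0, 0, 0],
  [0.35, 0, 0, 0, 0],
  [0.35, 0, 0, 0, 0],
  [0.35, 0, 0, 0, 0],
  [0.35, 0, 0, -0.025, 0],
  [0.35, 0, 0, -0.065, 0],
  [0.35, 0, 0, -0.105, 0],
  [0.35, 0.04, 0, -0.16, 0],
  [0.35, 0.04, 0, -0.16, 0],
  [0.35, 0.04, 0, -0.16, 0],
])

```text
clock: 20.73
ee_pos: [0.5354, -0.4892, 0.2634]
tool_rot: [179.3, -35.9, 63.2]
wrist_force: [0.2, -0.6, -0.2]
opening: 0.0575
finger_force: 0.0
```

```bash
python3 - <<'E'
from h import *
import cv2
p,r,s=st(); print(p,s["tool_rot"],s["wrist_force"],s["opening"],s["finger_force"],s["clock"])
im=eyes.grab_frame("wrist"); cv2.imwrite("pics/w5.png",im[:,:,::-1])
for q in ["battery_red","battery_old","tray"]:
    print(q,[(np.round(d["at"],4).tolist(),round(d["conf"],2)) for d in models.mark_of(q,"wrist")[:3]])
E
```

```text
[ 0.53543059 -0.48915314  0.26337991] [179.31211461 -35.87071449  63.17977225] [ 0.2127631  -0.60366476 -0.18897414] 0.057509666588273736 0.0 20.7333
battery_red [([0.5753, -0.3976, 0.0043], 0.74)]
battery_old [([0.3214, -0.1767, 0.001], 0.8), ([0.5415, -0.3231, 0.0039], 0.63), ([0.5635, -0.0068, 0.002], 0.34)]
tray [([0.5569, -0.3657, -0.0037], 0.65)]
```

View pics/w5.png

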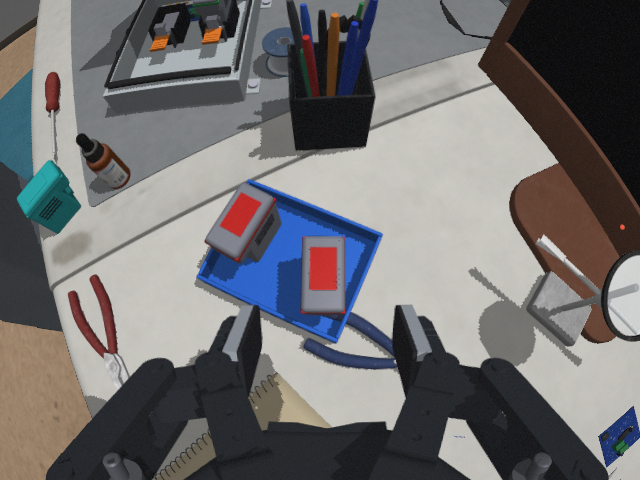

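```bash
cat > cov.py <<'E'
from h import *
def tip(a,rho=215,off=5,y=-60):  # case coords of tip centre for the rear corner on outer face at angle a
    a=np.radians(a); c=np.array([118-rho*np.cos(a)+off*np.sin(a), y, 50+rho*np.sin(a)+off*np.cos(a)])
    return c+[8.9,0,6.5]
if __name__=="__main__":
    import sys
    p,r,s=st(); print(p, s["tool_rot"])
    for a in map(float,sys.argv[1:]): print(a,tip(a).round(0),end=" "); caseT(tip(a),ahead=73)
E
python3 -c "
from h import *
from cov import tip
go([.50,-.40,.42]); 
w=tip(78)+[0,0,70]; caseT(w,tip(78),ahead=73)"
```

```text
to [ 0.5  -0.4   0.42] shift [147.  -71.  -96.4]
to [0.639 0.011 0.397] shift [ 479.6 -134.9  175.2]
to [0.639 0.011 0.327] shift [ 438.4 -134.8  231.8]
```

>>> carry_out([
  [0.3, 0.147, -0.071, -0.096, 0],
  [-1, 0.147, -0.071, -0.096, 0],
  [-1, 0.147, -0.071, -0.096, 0],
  [-1, 0.147, -0.071, -0.096, 0],
  [-1, 0.147, -0.071, -0.096, 0],
  [-1, 0.48, -0.135, 0.175, 0],
  [-1, 0.48, -0.135, 0.175, 0],
  [-1, 0.48, -0.135, 0.175, 0],
  [-1, 0.48, -0.135, 0.175, 0],
  [-1, 0.48, -0.135, 0.175, 0],
  [-1, 0.48, -0.135, 0.175, 0],
  [-1, 0.48, -0.135, 0.175, 0],
  [-1, 0.48, -0.135, 0.175, 0],
  [-1, 0.48, -0.135, 0.175, 0],
  [-1, 0.48, -0.135, 0.175, 0],
  [-1, 0.48, -0.135, 0.175, 0],
  [-1, 0.48, -0.135, 0.175, 0],
])

```text
clock: 22.35
ee_pos: [0.6394, 0.0146, 0.396]
tool_rot: [-179.9, -36.1, 63.0]
wrist_force: [-0.4, -0.5, -1.1]
opening: -0.0002
finger_force: 0.0
```

```bash
python3 - <<'E'
from h import *
where()
eyes.grab_frame("side")
for q in ["handle_grip","cover_hinge","battery_red","battery_green"]:
    print(q,[(inv(d["at"]).round(1).tolist(),round(d["conf"],2)) for d in models.mark_of(q,"side")[:2]])
E
python3 cov.py 78 70 62 55 48 40
```

```text
point at case [ 90.8 -58.3 337. ] F [-0.4 -0.5 -1.1] [-14.2  22.9  89.1  39.3  65.1  -3.4] [-179.87  -36.07   63.  ] 22.35
handle_grip [([52.8, 1.7, 242.0], 0.54)]
cover_hinge [([118.1, 0.2, 52.5], 0.84)]
battery_red [([-344.7, -192.7, 4.2], 0.61), ([37.1, 42.8, 16.8], 0.16)]
battery_green [([33.6, -42.1, 18.0], 0.74), ([273.0, 238.7, -1.8], 0.52)]
[0.63895528 0.00951669 0.39737078] [179.96491311 -36.07303689  62.7714775 ]
78.0 [ 87. -60. 268.] to [0.639 0.011 0.327] shift [-40.7  -0.6  57.6]
70.0 [ 58. -60. 260.] to [ 0.626 -0.015  0.319] shift [-68.6  -0.4  46.7]
62.0 [ 30. -60. 249.] to [ 0.613 -0.04   0.308] shift [-97.8  -0.2  39.7]
55.0 [  8. -60. 235.] to [ 0.603 -0.06   0.294] shift [-123.9   -0.    37. ]
48.0 [-13. -60. 220.] to [ 0.594 -0.079  0.279] shift [-1.501e+02  1.000e-01  3.750e+01]
40.0 [-35. -60. 199.] to [ 0.584 -0.098  0.258] shift [-179.8    0.3   42. ]
```

Scaled: -180 mm / 1000 = -0.18, -165 mm / 1000 = -0.165.

>>> carry_out([
  [-1, -0.02, 0, 0.029, 0],
  [-1, -0.041, 0, 0.057, 0],
  [-1, -0.055, 0, 0.052, 0],
  [-1, -0.069, 0, 0.047, 0],
  [-1, -0.083, 0, 0.043, 0],
  [-1, -0.098, 0, 0.04, 0],
  [-1, -0.111, 0, 0.038, 0],
  [-1, -0.124, 0, 0.037, 0],
  [-1, -0.137, 0, 0.037, 0],
  [-1, -0.15, 0, 0.0375, 0],
  [-1, -0.165, 0, 0.04, 0],
  [-1, -0.18, 0, 0.042, 0],
])

```text
clock: 23.6
ee_pos: [0.5836, -0.0984, 0.2577]
tool_rot: [179.9, -36.1, 62.8]
wrist_force: [1.5, 1.7, -0.2]
opening: -0.0002
finger_force: 0.5
```

```bash
python3 cov.py 33 26 19 13 8 5 3; python3 - <<'E'
from h import *
where()
eyes.grab_frame("side")
print([(inv(d["at"]).round(1).tolist(),round(d["conf"],2)) for d in models.mark_of("handle_grip","side")[:2]])
E
```

```text
[ 0.58362219 -0.09844883  0.25774132] [179.86007029 -36.1107548   62.79503149]
33.0 [-51. -60. 178.] to [ 0.577 -0.112  0.237] shift [-24.8   0.1   7.9]
26.0 [-64. -60. 155.] to [ 0.571 -0.124  0.214] shift [-49.    0.1  18.1]
19.0 [-75. -60. 131.] to [ 0.566 -0.134  0.19 ] shift [-71.7   0.2  31.3]
13.0 [-81. -60. 110.] to [ 0.563 -0.14   0.169] shift [-89.8   0.2  44.7]
8.0 [-85. -60.  91.] to [ 0.561 -0.143  0.15 ] shift [-103.7    0.2   57.3]
5.0 [-87. -60.  80.] to [ 0.56  -0.144  0.139] shift [-1.115e+02  1.000e-01  6.540e+01]
3.0 [-88. -60.  73.] to [ 0.56  -0.145  0.132] shift [-1.165e+02  1.000e-01  7.100e+01]
point at case [-35.3 -60.  198.8] F [ 1.5  1.7 -0.2] [-26.6  29.  102.4  44.5  57.2 -27.2] [179.86 -36.11  62.8 ] 23.6
[]
```

Contact is light and the cover is following. Continuing to close it.

Scaled: -116.5 mm / 1000 = -0.1165, -114 mm / 1000 = -0.114.

>>> carry_out([
  [-1, -0.012, 0, 0.004, 0],
  [-1, -0.025, 0, 0.008, 0],
  [-1, -0.037, 0, 0.013, 0],
  [-1, -0.049, 0, 0.018, 0],
  [-1, -0.06, 0, 0.025, 0],
  [-1, -0.072, 0, 0.031, 0],
  [-1, -0.081, 0, 0.038, 0],
  [-1, -0.09, 0, 0.045, 0],
  [-1, -0.097, 0, 0.051, 0],
  [-1, -0.104, 0, 0.057, 0],
  [-1, -0.108, 0, 0.061, 0],
  [-1, -0.111, 0, 0.065, 0],
  [-1, -0.114, 0, 0.068, 0],
  [-1, -0.1165, 0, 0.071, 0],
  [-1, -0.1165, 0, 0.071, 0],
])

```text
clock: 24.95
ee_pos: [0.5603, -0.1433, 0.1314]
tool_rot: [179.9, -36.1, 62.9]
wrist_force: [-0.4, -0.5, -0.2]
opening: -0.0003
finger_force: 0.0
```

```bash
python3 cov.py 2 1 0.5 0; python3 - <<'E'
from h import *
where()
eyes.grab_frame("side")
print([(inv(d["at"]).round(1).tolist(),round(d["conf"],2)) for d in models.mark_of("handle_grip","side")[:2]])
E
```

```text
[ 0.56026264 -0.14326578  0.1314234 ] [179.94795675 -36.09665895  62.85930065]
2.0 [-88. -60.  69.] to [ 0.56  -0.145  0.128] shift [-3.6  0.8  1.6]
1.0 [-88. -60.  65.] to [ 0.56  -0.146  0.124] shift [-6.   0.8  4.5]
0.5 [-88. -60.  63.] to [ 0.56  -0.146  0.122] shift [-7.1  0.8  6. ]
0.0 [-88. -60.  62.] to [ 0.56  -0.146  0.12 ] shift [-8.3  0.8  7.5]
point at case [-85.8 -59.3  72.4] F [-0.4 -0.5 -0.2] [-31.8  39.7 107.6  51.   49.1 -44.7] [179.95 -36.1   62.86] 24.95
[]
```

Scaled: -8 mm / 1000 = -0.008, 7.5 mm / 1000 = 0.0075.

>>> carry_out([
  [-1, -0.004, 0, 0.002, 0],
  [-1, -0.006, 0, 0.0045, 0],
  [-1, -0.007, 0, 0.006, 0],
  [-1, -0.008, 0, 0.0075, 0],
  [-1, -0.008, 0, 0.0075, 0],
])

```text
clock: 25.47
ee_pos: [0.5593, -0.1452, 0.1208]
tool_rot: [179.9, -36.1, 62.9]
wrist_force: [0.3, -0.4, 0.3]
opening: 0.0001
finger_force: 0.0
```

```bash
python3 - <<'E'
from h import *
import cv2
where()
im=eyes.grab_frame("side"); cv2.imwrite("pics/s6.png",cv2.resize(im[140:340,220:460,::-1],(720,600)))
E
```

```text
point at case [-87.9 -59.3  61.8] F [ 0.3 -0.4  0.3] [-32.   40.7 107.9  51.8  48.4 -46.1] [179.94 -36.1   62.86] 25.4667
```

View pics/s6.png

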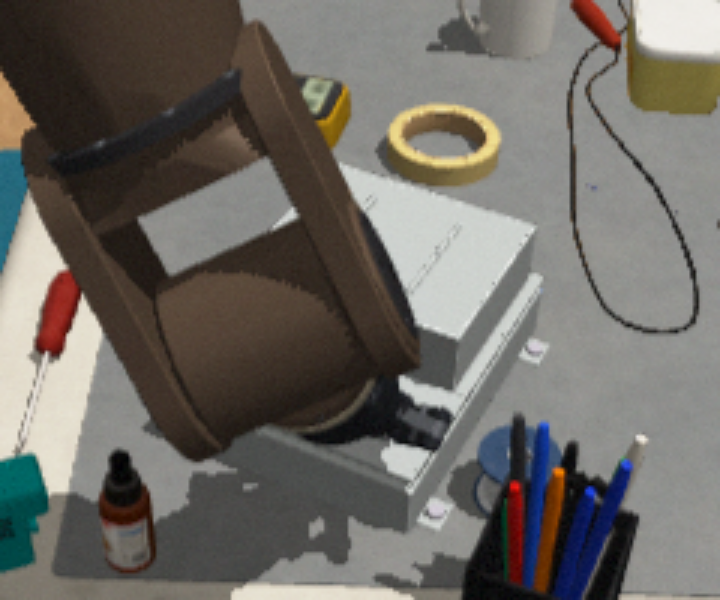

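Scaled: 3.2 mm / 1000 = 0.0032, 2.6 mm / 1000 = 0.0026.

>>> carry_out([
  [-1, -0.001, 0, 0.0013, 0],
  [-1, -0.002, 0, 0.0026, 0],
  [-1, -0.0024, 0, 0.0032, 0],
  [-1, -0.0024, 0, 0.0032, 0],
])

```text
clock: 25.85
ee_pos: [0.5595, -0.1453, 0.118]
tool_rot: [179.9, -36.2, 62.9]
wrist_force: [-3.0, -1.2, 10.2]
opening: -0.0
finger_force: 5.4
```

Scaled: 1.6 mm / 1000 = 0.0016, -1.2 mm / 1000 = -0.0012.

>>> carry_out([
  [-1, -0.0006, 0, 0.0008, 0],
  [-1, -0.0012, 0, 0.0016, 0],
  [-1, -0.0012, 0, 0.0016, 0],
])

```text
clock: 26.1
ee_pos: [0.5595, -0.1453, 0.1175]
tool_rot: [179.8, -36.3, 63.0]
wrist_force: [-10.6, -2.4, 27.4]
opening: 0.0004
finger_force: 13.9
```

```bash
cat > hd.py <<'E'
from h import *
import sys
def tipQ(th,s=24,z=68,hw=14.5,fx=8.9):
    t=np.radians(th); q=np.array([-80+s*np.sin(t)-6.5*np.cos(t), s*np.cos(t)+6.5*np.sin(t)])
    return np.array([q[0]-fx,q[1]+hw,z])
if __name__=="__main__":
    where()
    for a in map(float,sys.argv[1:]): print(a,tipQ(a).round(0),end=" "); caseT(tipQ(a),ahead=73)
E
python3 -c "
from h import *
caseT([-95,-60,110],[-107,38.5,110],[-107,38.5,69],ahead=73)"; python3 hd.py 0
```

```text
to [ 0.557 -0.152  0.169] shift [ 24.6   0.6 -45.6]
to [ 0.463 -0.118  0.169] shift [ 14.6 -97.9 -53.3]
to [ 0.463 -0.118  0.128] shift [ -9.6 -98.  -20.2]
point at case [-87.8 -59.6  58.7] F [-10.6  -2.4  27.4] [-32.   41.1 107.9  52.3  48.2 -46.8] [179.78 -36.26  62.98] 26.1
0.0 [-95.  38.  68.] to [ 0.469 -0.108  0.127] shift [ -0.8 -98.1 -12.6]
```

Scaled: -98 mm / 1000 = -0.098, -53 mm / 1000 = -0.053.

>>> carry_out([
  [-1, 0.012, 0, -0.023, 0],
  [-1, 0.025, 0, -0.046, 0],
  [-1, 0.015, -0.049, -0.05, 0],
  [-1, 0.015, -0.098, -0.053, 0],
  [-1, 0.015, -0.098, -0.053, 0],
  [-1, 0.015, -0.098, -0.053, 0],
  [-1, 0.003, -0.098, -0.037, 0],
  [-1, -0.01, -0.098, -0.02, 0],
  [-1, -0.01, -0.098, -0.02, 0],
])

```text
clock: 26.85
ee_pos: [0.4631, -0.1183, 0.123]
tool_rot: [-179.9, -36.1, 62.8]
wrist_force: [0.2, -0.3, -1.1]
opening: 0.0001
finger_force: 0.0
```

```bash
python3 hd.py 0 10 20; python3 - <<'E'
from h import *
import cv2
im=eyes.grab_frame("wrist"); cv2.imwrite("pics/w7.png",im[:,:,::-1])
for q in ["handle_grip","cover_hinge"]:
    print(q,[(inv(d["at"]).round(1).tolist(),round(d["conf"],2)) for d in models.mark_of(q,"wrist")[:2]])
E
```

```text
point at case [-107.4   38.8   64. ] F [ 0.2 -0.3 -1.1] [-35.5  36.5 121.7  57.   44.  -58. ] [-179.92  -36.08   62.76] 26.85
0.0 [-95.  38.  68.] to [ 0.469 -0.108  0.127] shift [12.1  0.2  3.9]
10.0 [-91.  39.  68.] to [ 0.47  -0.104  0.127] shift [15.5 -0.6  6.4]
20.0 [-87.  39.  68.] to [ 0.472 -0.1    0.127] shift [19.  -0.6  9. ]
handle_grip [([-77.2, 0.4, 81.7], 0.88)]
cover_hinge []
```

View pics/w7.png

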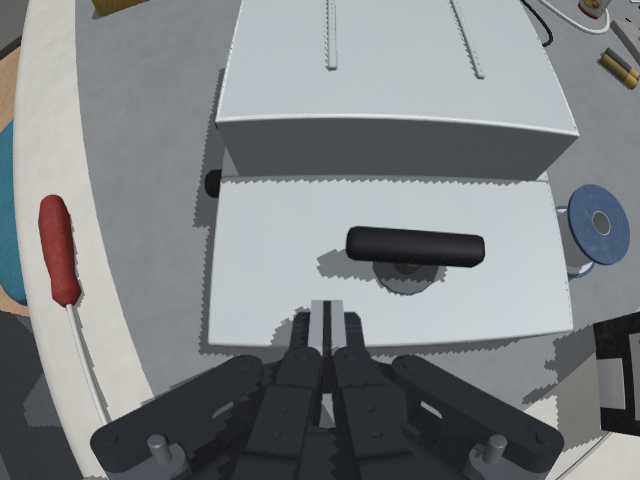

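```bash
sed -i 's/hw=14.5/hw=9/; s/z=68/z=67/' hd.py; python3 hd.py 0 10 20 30 40 50 60
```

```text
point at case [-107.2   38.3   66.7] F [-0.4  0.2  0.2] [-35.4  36.2 121.7  56.8  44.2 -57.8] [179.92 -36.11  62.88] 27.0
0.0 [-95.  33.  67.] to [ 0.474 -0.11   0.126] shift [9.7 5.2 6.7]
10.0 [-91.  34.  67.] to [ 0.475 -0.106  0.126] shift [13.2  4.4  9.3]
20.0 [-87.  34.  67.] to [ 0.477 -0.102  0.126] shift [16.7  4.4 11.8]
30.0 [-83.  33.  67.] to [ 0.479 -0.099  0.126] shift [20.1  5.1 14.3]
40.0 [-78.  32.  67.] to [ 0.483 -0.096  0.126] shift [23.4  6.5 16.7]
50.0 [-75.  29.  67.] to [ 0.486 -0.093  0.126] shift [26.5  8.7 19. ]
60.0 [-71.  27.  67.] to [ 0.49  -0.092  0.126] shift [29.2 11.4 20.9]
```

Scaled: 20.1 mm / 1000 = 0.0201, 16.7 mm / 1000 = 0.0167.

>>> carry_out([
  [-1, 0, 0.005, 0, 0],
  [-1, 0.005, 0.005, 0.0035, 0],
  [-1, 0.0097, 0.005, 0.0067, 0],
  [-1, 0.0115, 0.0047, 0.008, 0],
  [-1, 0.0132, 0.0044, 0.0093, 0],
  [-1, 0.015, 0.0044, 0.0105, 0],
  [-1, 0.0167, 0.0044, 0.0118, 0],
  [-1, 0.0184, 0.0048, 0.013, 0],
  [-1, 0.0201, 0.0051, 0.0143, 0],
  [-1, 0.0201, 0.0051, 0.0143, 0],
])

```text
clock: 27.83
ee_pos: [0.4789, -0.0982, 0.1256]
tool_rot: [179.9, -36.1, 62.9]
wrist_force: [-1.6, 0.6, 1.1]
opening: -0.0002
finger_force: 0.9
```

```bash
cat > look.py <<'E'
from h import *
import cv2
# bar angle from dark elongated blob near the handle in the wrist picture, projected on the plane z = 90 mm (bar top)
im=eyes.grab_frame("wrist"); cal=eyes.calibration("wrist")
K=np.array(cal["camera_matrix"]);Rc=cv2.Rodrigues(np.array(cal["rvec"]))[0];t=np.array(cal["tvec"]).ravel();o=-Rc.T@t
xs=np.arange(-125,-30,.5); ys=np.arange(60,-50,-.5)
X,Y=np.meshgrid(ys,xs[::-1]); pts=np.array([tf([b,a,float(__import__("sys").argv[1]) if len(__import__("sys").argv)>1 else 89]) for a,b in zip(X.ravel(),Y.ravel())])
c=(pts-o)@Rc.T; r=np.hypot(c[:,0],c[:,1]); th=np.arctan2(r,c[:,2]); u=K[0,2]+K[0,0]*th*c[:,0]/r; v=K[1,2]+K[1,1]*th*c[:,1]/r
rec=cv2.remap(im,u.reshape(X.shape).astype(np.float32),v.reshape(X.shape).astype(np.float32),cv2.INTER_LINEAR)
g=(rec.max(2)<45).astype(np.uint8); n,l,s,ce=cv2.connectedComponentsWithStats(g)
for k in range(1,n):
    if s[k,4]>800:
        yy,xx=np.nonzero(l==k); R_=cv2.minAreaRect(np.c_[xx,yy].astype(np.float32))
        print("blob area mm2",s[k,4]/4,"centre x,y",(xs[::-1][0]-ce[k,1]*.5).round(1),(60-ce[k,0]*.5).round(1),"rect mm",np.round(R_[1],0)/2,"ang",round(R_[2],1))
cv2.imwrite("rec.png",cv2.resize(rec[:,:,::-1],None,fx=3,fy=3))
print([(inv(d["at"]).round(1).tolist(),round(d["conf"],2)) for d in models.mark_of("handle_grip","wrist")[:1]])
E
python3 hd.py 30 40 50 60 70; python3 look.py
```

```text
point at case [-82.3  33.7  66.6] F [-1.6  0.6  1.1] [-32.3  36.4 120.9  58.5  43.5 -56.2] [179.94 -36.1   62.89] 27.8333
30.0 [-83.  33.  67.] to [ 0.479 -0.099  0.126] shift [ 0.1  0.7 -0.4]
40.0 [-78.  32.  67.] to [ 0.483 -0.096  0.126] shift [3.4 2.1 2. ]
50.0 [-75.  29.  67.] to [ 0.486 -0.093  0.126] shift [6.4 4.3 4.2]
60.0 [-71.  27.  67.] to [ 0.49  -0.092  0.126] shift [9.1 7.  6.2]
70.0 [-69.  23.  67.] to [ 0.494 -0.091  0.126] shift [11.4 10.3  7.8]
blob area mm2 584.25 centre x,y -80.5 5.4 rect mm [57.5 16. ] ang 23.0
blob area mm2 344.0 centre x,y -112.5 37.9 rect mm [27.  48.5] ang 90.0
blob area mm2 242.25 centre x,y -116.9 -1.3 rect mm [39.5 14.5] ang 35.4
[([-78.7, -2.0, 80.7], 0.67)]
```

Scaled: 11.4 mm / 1000 = 0.0114, 10.3 mm / 1000 = 0.0103.

>>> carry_out([
  [-1, 0.0017, 0.0013, 0.001, 0],
  [-1, 0.0034, 0.0021, 0.0022, 0],
  [-1, 0.005, 0.0032, 0.0033, 0],
  [-1, 0.0064, 0.0043, 0.0044, 0],
  [-1, 0.0078, 0.0057, 0.0054, 0],
  [-1, 0.0091, 0.007, 0.0064, 0],
  [-1, 0.0103, 0.0087, 0.0072, 0],
  [-1, 0.0114, 0.0103, 0.008, 0],
  [-1, 0.0114, 0.0103, 0.008, 0],
])

```text
clock: 28.68
ee_pos: [0.4937, -0.0898, 0.1256]
tool_rot: [-179.9, -36.1, 62.9]
wrist_force: [-8.3, 4.9, -0.1]
opening: -0.0003
finger_force: 4.2
```

```bash
python3 hd.py 70 80 90 95; python3 look.py
```

```text
point at case [-68.1  24.5  66.7] F [-8.3  4.9 -0.1] [-30.5  36.8 119.4  58.6  43.6 -54.2] [-179.9   -36.14   62.89] 28.6833
70.0 [-69.  23.  67.] to [ 0.495 -0.091  0.126] shift [-0.2  1.2 -0.6]
80.0 [-66.  20.  67.] to [ 0.499 -0.09   0.126] shift [1.6 4.9 0.7]
90.0 [-65.  16.  67.] to [ 0.503 -0.091  0.126] shift [2.8 9.  1.6]
95.0 [-64.  13.  67.] to [ 0.505 -0.092  0.126] shift [ 3.2 11.1  1.9]
blob area mm2 3150.75 centre x,y -102.9 9.9 rect mm [109.5  72. ] ang -0.0
[([-78.3, -0.7, 80.1], 0.75)]
```

>>> carry_out([
  [-1, 0.0008, 0.003, 0.0004, 0],
  [-1, 0.0016, 0.005, 0.001, 0],
  [-1, 0.0022, 0.007, 0.0014, 0],
  [-1, 0.0028, 0.009, 0.0018, 0],
  [-1, 0.0032, 0.011, 0.002, 0],
  [-1, 0.0032, 0.011, 0.002, 0],
])

```text
clock: 29.28
ee_pos: [0.5001, -0.0891, 0.1247]
tool_rot: [-179.2, -36.2, 62.8]
wrist_force: [-43.6, 1.8, 7.5]
opening: -0.0002
finger_force: 20.7
```

>>> carry_out([
  [-1, 0, 0.001, 0, 0],
  [-1, 0, 0.002, 0, 0],
  [-1, 0, 0.002, 0, 0],
])

```text
clock: 29.53
ee_pos: [0.5006, -0.0894, 0.1246]
tool_rot: [-179.0, -36.2, 62.8]
wrist_force: [-53.5, 1.2, 9.5]
opening: -0.0
finger_force: 25.1
```

```bash
python3 hd.py 95; python3 look.py
```

```text
point at case [-64.6  19.7  65.7] F [-53.5   1.2   9.5] [-30.1  37.3 118.2  57.3  44.4 -52.3] [-178.96  -36.19   62.78] 29.5333
95.0 [-64.  13.  67.] to [ 0.506 -0.092  0.126] shift [ 0.9  6.3 -1. ]
blob area mm2 4222.25 centre x,y -101.9 9.0 rect mm [ 73.  109.5] ang 90.0
[([-79.6, -1.8, 79.4], 0.73)]
```

View rec.png

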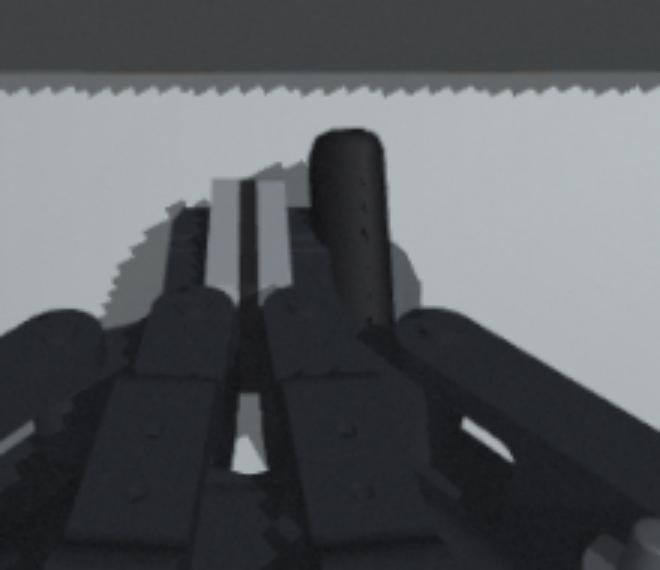

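Scaled: -110 mm / 1000 = -0.11, -70 mm / 1000 = -0.07.

>>> carry_out([
  [-1, 0, -0.006, 0, 0],
  [-1, -0.002, -0.015, -0.002, 0],
  [-1, -0.002, -0.02, -0.03, 0],
  [-1, 0.02, -0.02, -0.07, 0],
  [-1, 0.06, 0.02, -0.11, 0],
  [-1, 0.06, 0.02, -0.11, 0],
  [-1, 0.06, 0.02, -0.11, 0],
])

```text
clock: 30.22
ee_pos: [0.5215, -0.1186, 0.2558]
tool_rot: [179.1, -36.1, 63.3]
wrist_force: [-0.0, 0.3, -0.5]
opening: -0.0001
finger_force: 0.0
```

```bash
python3 hd.py; python3 look.py 87; python3 - <<'E'
from h import *
import cv2
im=eyes.grab_frame("side")
for q in ["battery_red","battery_old","flux","handle_grip","pen_box"]:
    print(q,[(np.round(d["at"],4).tolist(),round(d["conf"],2)) for d in models.mark_of(q,"side")[:3]])
E
```

```text
point at case [-81.3 -14.3 196.8] F [-0.   0.3 -0.5] [-31.7  25.6 109.6  44.7  56.7 -34. ] [179.13 -36.09  63.26] 30.2167
blob area mm2 864.5 centre x,y -115.4 -1.7 rect mm [30.5 91.5] ang 90.0
[([300.8, 64.6, -2.5], 0.75)]
battery_red [([0.5826, -0.3952, 0.0039], 0.62)]
battery_old [([0.3193, -0.1714, -0.0004], 0.88), ([0.5402, -0.3244, 0.0021], 0.83)]
flux [([0.4108, -0.172, -0.0002], 0.64), ([0.5797, -0.3954, 0.0034], 0.55), ([0.4756, 0.3499, -0.0025], 0.34)]
handle_grip [([0.5277, -0.0738, 0.0848], 0.52)]
pen_box [([0.6765, -0.2326, 0.0019], 0.62), ([0.5802, -0.3944, 0.0041], 0.53)]
```

View rec.png

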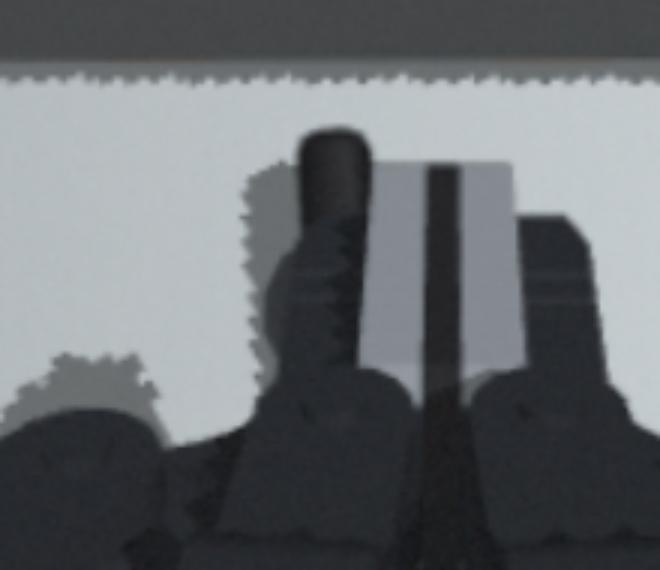

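Scaled: -100 mm / 1000 = -0.1, -80 mm / 1000 = -0.08.

>>> carry_out([
  [-1, 0, -0.04, -0.02, 0],
  [-1, 0, -0.08, -0.04, 0],
  [-1, 0, -0.1, -0.04, 0],
  [-1, 0, -0.1, -0.04, 0],
  [-1, 0, -0.1, -0.04, 0],
])

```text
clock: 31.03
ee_pos: [0.4175, -0.0922, 0.2828]
tool_rot: [179.9, -36.1, 62.8]
wrist_force: [0.5, 0.8, 0.4]
opening: -0.0001
finger_force: 0.0
```

```bash
python3 hd.py; python3 look.py 89;python3 - <<'E'
from h import *
import cv2
im=cv2.imread("rec.png"); im=cv2.resize(im,None,fx=1/3,fy=1/3,interpolation=cv2.INTER_AREA)
print("\n".join("".join("#" if v<45 else "." for v in row) for row in im.max(2)[::5,::3]))
E
```

```text
point at case [-104.6   91.1  223.8] F [0.5 0.8 0.4] [-36.2  15.8 121.3  43.4  57.9 -37.7] [179.89 -36.1   62.84] 31.0333
blob area mm2 484.75 centre x,y -81.4 4.7 rect mm [57.5 16.5] ang 85.3
[([-78.9, 1.9, 80.0], 0.74)]
..........................................................................
..........................................................................
..........................................................................
..........................................................................
..........................................................................
..........................................................................
..........................................................................
..........................................................................
..........................................................................
.....................................####.................................
...................................####...................................
..................................######.............
[... 1271 characters left out ...]
.........................
....................................#####.................................
....................................#####.................................
.....................................#######..............................
..........................................................................
..........................................................................
..........................................................................
..........................................................................
..........................................................................
......................#...................................................
```

```bash
python3 -c "
from cell import manip
print(manip.hand_in())"
```

```text
the job is handed in; nothing more can be done
None
```

I handed the job in at about 31 s of the 72 s limit, and the judge's verdict was not shown: the red battery stands in the blue tray, the cover is shut, and the T-handle measured about 85° clockwise; I checked neither the green battery nor the final cover tightness after that, and I viewed 12 pictures against the limit of 10.

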